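# Thermometer check at the bakery bench

## Task

Set up the thermometer check: put the thick-headed plug probe fully home in the check block's well one (one dot beside it), and after it the slim-headed plug probe fully home in well two (two dots). Then take the sprung surface probe out of the wooden stand and hold it square to the block's sloping plate with its tip inside the marked ring, pressing lightly so that the sprung tip is pushed about half way in, never hard. Finish while still holding it steady there in the gripper; leave everything else on the bench alone.

Things in the scene. Friction and masses are not known exactly. Their poses are not given: they have to be found in the camera images.
- thick_head (a point): centre of the head of the thick-headed plug probe: upright black cylinder 34 mm wide, 45 mm tall (grip it here), under it a steel stem 10 mm wide and 50 mm long (stepped down to 7 mm wide over its last 3 mm). The shoulder that seats on a rim lies 22.5 mm below this point. z points up along the probe. 80 g. It starts upright in one of the two narrow holes of the wooden stand
- slim_head (a point): centre of the head of the slim-headed plug probe: the same but the head is 20 mm wide; 45 mm tall, stem 10 x 50 mm, shoulder 22.5 mm below this point. It starts in the other narrow hole of the stand
- surf_mid (a point): centre of the handle of the surface probe: upright grey round handle 28 mm wide, 75 mm tall (grip it here), under it a steel nose 17 mm wide and 28 mm long, from which a brass sprung tip 14 mm wide sticks out 14 mm. The tip's face lies 79.5 mm below this point when the tip is not pushed in. z points along the handle, away from the tip. 130 g. It starts upright in the wide hole of the stand, handle resting on the rim (the handle's lower end is 37.5 mm below this point)
- surf_tip (a point): centre of the flat face of the surface probe's sprung tip (14 mm wide), the end that touches; z points along the handle, away from the face
- tip (a joint): how far the sprung tip is pushed in, m: 0 free, 0.012 fully in; the spring pushes about 0.8 N at the start, 3.2 N half way (0.006) and 5.6 N fully in
- well1 (a point): centre of the mouth of well one, in the top of the heavy fixed check block (white and bare aluminium, 165 mm deep, 170 mm wide); the well is 13 mm wide, 60 mm deep, its mouth chamfered 2 mm; one small raised dot stands on the far side of it. z is up, x points from the sloping plate to the wells (away from the robot, give or take the block's turn), y along the row towards well one from well two. The wells' top face is 75 mm above the bench
- well2 (a point): centre of the mouth of well two, 68 mm from well one in -y of the block, same height and size; two small raised dots on the far side of it
- spot (a point): centre of the marked ring (dark ring, 24 mm outer diameter, with a small centre dot) on the sloping aluminium plate of the check block, 75 mm along the slope, 110 mm wide. z points out of the plate, square to it: leaning 0.4 rad from vertical towards the robot side (the block's -x); y runs level along the plate. The spot is 62 mm above the bench, 85 mm from the row of wells towards the robot
- checker: the heavy fixed check block (white and bare aluminium, 165 mm deep, 170 mm wide): origin under its middle on the bench; x from the sloping plate (-x side, nearer the robot) to the wells. Fixed, but it stands elsewhere each time
- stand: wooden stand, fixed, 70 mm (x) by 230 mm (y), 60 mm tall, origin under its middle; holes along y: narrow ones (13 mm) at y = -75 and -10 mm holding the plug probes in either order, a wide one (23 mm) at y = +75 mm holding the surface probe. All holes are 55 mm deep. Stand and check block may change sides
- shaker: bystander, leave alone: a closed glass jar with a steel cap, 40 mm wide, 75 mm tall; origin under its middle
- cutter: bystander, leave alone: a plain steel ring cutter, 60 mm wide, 35 mm tall; origin under its middle
- scraper: bystander, leave alone: a bench scraper lying flat: 90 x 130 mm steel blade with a wooden grip along one edge, 23 mm thick
- brush: bystander, leave alone: a pastry brush lying flat, about 0.2 m long
- scoop_cup: bystander, leave alone: a small steel measuring cup, 70 mm wide, 60 mm tall; origin under its middle

How it is judged:
By the outcome, as a careful person would: the job done as asked, in the order asked, and still so for the second after the job is handed in, while the arm keeps its last pose, push and grip.
It also fails if it takes over 72 s, if anything falls off the work surface, if the arm or the gripper's body presses on something with over 40 N, if the wrist force passes 120 N, or if a joint passes its speed limit or range.

## Robot

A 6-joint arm with a two-finger parallel gripper is mounted at the origin on the work surface. World frame = base frame: x ahead of the robot, y to its left, z up, the work surface at z = 0. Lengths are in m, angles in rad, forces in N, time in s.
With the tool pointing down it reaches from about 0.25 to 0.725 m from the base axis. Payload 4 kg.
Tool frame: the origin (TCP) lies where the fingers leave the gripper's body, on its centre line; the fingertips stand 73 mm ahead of it and the grasp point (between the pads) lies 54 mm ahead of it (bot.tip_reach is the z of the fingertips in the tool frame, in m); z points along the fingers, x is the direction in which the jaws open and shut, and the axes are right-handed (so a half turn about z gives the same grasp; the last joint's range is limited). The gripper opens to 85 mm and grips with 20 to 120 N. Pads are 22 mm wide; open, the fingers measure 114 mm over their backs; the gripper's body (76 mm by 85 mm) begins 54 mm behind the grasp point. The pads swing forward as they close: fully open they stand 13 mm farther back than shut.
Start: joints at [-1.257, 0.241, 0.005, 1.335, 0, 1.571], TCP at [0.154, -0.476, 0.304] pointing down, gripper open.
Joint ranges: [-2.72, 2.72], [-1.05, 1.87], [-1.09, 1.28], [-1.99, 2.15], [-1.42, 1.44], [-3.14, 3.14]. Speed limits (rad/s): [2.79, 2.79, 3.14, 3.14, 3.14, 3.14].

## Interface

Orientations are given as a unit quaternion [x, y, z, w].
In Python, from workcell import bot, vision, job_done gives the robot as it stands.
- The arm moves only by the tool drive_tool, never from a script. Its argument "steps" is one flat list of numbers, 7 for each row, row after row: the shift along the tool's x, y, z in m, then the turn, a rotation vector about the tool's x, y, z in degrees, then the closure, from -1 (fully open) to 1 (shut). A call has 1 to 8 rows; each row shifts and turns the commanded pose from where the row before left it, along the tool's axes as they then stand; what a row does not reach is not made up. A row lasts 1/12 s, in which the tool goes at most 41.7 mm and 7.16 degrees, less where a joint would pass 70% of its speed; a pose out of reach is approached as far as the arm can. A call is refused whole if a number of a shift passes 0.0417 or a number of a turn 7.16, either way. A call with a gripper value outside its range is refused whole. The fingers move at their own pace and stop on an object; the grip force is fixed at half the most. Time passes only in rows, so rows that do not move let the fingers close. It gives the time, the measured TCP pose, the force and the opening at its end, in the units of the state.
- bot.get_obs(): the state, without advancing time (a new reading comes with each control period).
- vision.camera(name): name is "scene" or "top" or "wrist"; returns (picture, depth): 384x512x3 uint8, red, green, blue; 384x512 float32, m along the optical axis (not along the pixel's ray), 0 where there is no reading.
- vision.camera_model(name): a dict with "mtx" (3x3 intrinsics, pixels), "rvec" (rotation vector, rad) and "tvec" (3), from world to camera coordinates, as OpenCV has them. Camera axes: x right, y down, z forward; pixel columns grow to the right and rows downward; lengths in m; the calibration is good to about 2 mm. A picture is of the moment at which its call begins: read the wrist's pose just before it. camera_model takes no time and is no camera call; for the wrist camera it gives the pose at the moment of the call.
- job_done(): hands the job in, once; it reports no verdict.
The state is a dict: "clock": time; "joint_pos": joint angles; "joint_vel": joint speeds; "tau": joint torques, N m; "eef_pos": TCP position; "tool_rot": TCP orientation; "ft_force": force on the tool from outside, world axes, zero at the start; "ft_torque": the same for the moment, N m; "grip_width": finger opening in m.
Only numpy, scipy, OpenCV 4.12 (cv2) and the standard library are available. Lean on these libraries where they do the work, as an engineer would, in place of code of your own. Each camera call takes 0.05 s, during which the arm holds its last target.

## Working session

There is one attempt and no reset: what is moved stays moved. The work goes in short steps, Python scripts to look and compute and a tool call to move; the robot and the scene stay as the last step left them, time stands still between calls to the robot, and variables do not carry over. Pictures are saved under pics/ and viewed, and the job is handed in when it is done.

Besides the shell and the picture viewer there is one more tool, called as name(argument=value, ...) on one line, values as JSON. drive_tool: Moves the arm, as the interface text tells. Its arguments: {"type":"object","properties":{"steps":{"type":"array"}},"required":["steps"]}

```bash
ls; mkdir -p pics; python3 - <<'E'
from workcell import bot, vision
import cv2,numpy as np
o=bot.get_obs();print(o)
for n in ["scene","top"]:
    p,d=vision.camera(n);cv2.imwrite(f"pics/{n}0.png",p[:,:,::-1]);np.savez(f"{n}0.npz",p=p,d=d)
    m=vision.camera_model(n);print(n,m)
E
```

```text
pics
{'clock': 0.0, 'joint_pos': array([-1.25703974e+00,  2.41450922e-01,  3.72886104e-03,  1.33516867e+00,
       -1.80785168e-05,  1.57081573e+00]), 'joint_vel': array([-0.0005662 , -0.00033793, -0.00097126,  0.00250847, -0.00098086,
        0.00049928]), 'tau': array([-3.63636318e-04, -3.72318363e+01,  2.52407008e+01,  1.68534036e-02,
       -1.64360376e-04,  1.47897293e-05]), 'eef_pos': array([ 0.15416926, -0.47514864,  0.30299559]), 'tool_rot': array([ 8.08892490e-01, -5.87955648e-01, -8.52401973e-04, -6.08381211e-04]), 'ft_force': array([-0.91085721,  0.18804792, -0.26446537]), 'ft_torque': array([ 0.00329046,  0.02342329, -0.04030478]), 'grip_width': 0.08576237310554626}
scene {'mtx': array([[446.55282261,   0.        , 252.56659784],
       [  0.        , 446.55282261, 200.88758642],
       [  0.        ,   0.        ,   1.        ]]), 'rvec': array([ 2.16837814,  1.56532708, -0.44453028]), 'tvec': array([-0.17436665, -0.39125838,  1.67394447])}
top {'mtx': array([[421.26993488,   0.        , 259.17517267],
       [  0.        , 421.26993488, 188.37611676],
       [  0.        ,   0.        ,   1.        ]]), 'rvec': array([ 2.15849556, -2.17212419,  0.0974277 ]), 'tvec': array([0.02739757, 0.55395728, 1.26036109])}
```

View pics/scene0.png

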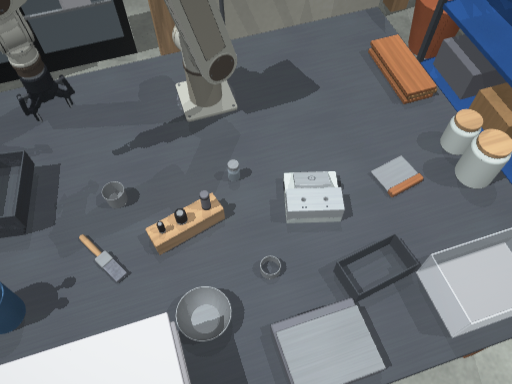

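View pics/top0.png

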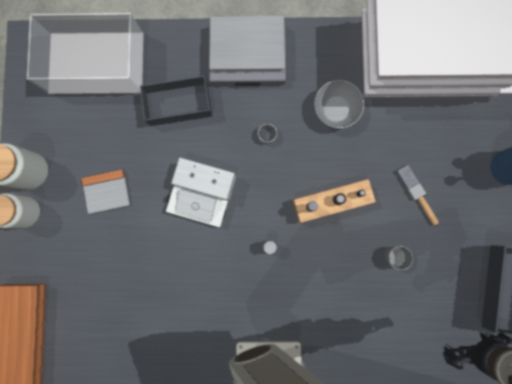

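The stand is to the right: grey surface probe at about (312,206), thick head (340,199), slim head (362,193). The block is on the left, with its wells at about (190,172) and (214,180) and its ring at (195,206). I'll zoom in and measure these.

```bash
cat > h.py <<'E'
import numpy as np,cv2
from scipy.spatial.transform import Rotation as R
def ray(m,u,v):
    Rm=cv2.Rodrigues(np.array(m['rvec']))[0];t=np.array(m['tvec'])
    d=Rm.T@(np.linalg.inv(m['mtx'])@np.array([u,v,1.]));c=-Rm.T@t
    return c,d
def onz(m,u,v,z):
    c,d=ray(m,u,v);return c+d*(z-c[2])/d[2]
def proj(m,P):
    return cv2.projectPoints(np.atleast_2d(np.array(P,float)),m['rvec'],m['tvec'],m['mtx'],None)[0][:,0]
E
python3 - <<'E'
import numpy as np,cv2
from h import *
from workcell import vision
for n,bx in [("top",[(150,145,250,240),(280,165,390,235)]),("scene",[(270,155,360,235),(135,180,240,260)])]:
    z=np.load(n+"0.npz");p=z['p'][:,:,::-1]
    ims=[cv2.resize(p[b:d,a:c],None,fx=4,fy=4,interpolation=cv2.INTER_CUBIC) for a,b,c,d in bx]
    for i,im in enumerate(ims): cv2.imwrite(f"pics/{n}_z{i}.png",im)
    # depth of heads
# stand by wood colour top view
z=np.load("top0.npz");p=z['p'];hsv=cv2.cvtColor(p,cv2.COLOR_RGB2HSV);m=vision.camera_model("top")
mk=cv2.inRange(hsv,(8,80,90),(25,255,255));mk[:, :285]=0;mk[:,385:]=0;mk[:170]=0;mk[230:]=0
c=max(cv2.findContours(mk,cv2.RETR_EXTERNAL,2)[0],key=cv2.contourArea)
r=cv2.minAreaRect(c);print(r);B=cv2.boxPoints(r)
for b in B: print(b,onz(m,*b,.06)[:2])
print(onz(m,*r[0],.06))
for u,v in [(312,206),(340,199),(362,193),(190,172),(214,180),(195,206)]:
    print(u,v,z['d'][v,u], ray(m,u,v)[0][2]-z['d'][v,u])
E
```

```text
((333.763671875, 200.4962615966797), (23.82452964782715, 78.5831298828125), 74.64986419677734)
[292.7204 199.4101] [ 0.51726769 -0.07587882]
[368.50018 178.60782] [ 0.5779278 -0.3023827]
[374.80695 201.58243] [ 0.50922511 -0.31885479]
[299.02716 222.3847 ] [ 0.44911269 -0.09356352]
[ 0.5132413  -0.19752091  0.06      ]
312 206 1.1752152 0.1343505936131255
340 199 1.206798 0.10276788048598928
362 193 1.2035078 0.10605805687759084
190 172 1.2490839 0.06048196129653616
214 180 1.2650137 0.04455214314315481
195 206 1.250493 0.05907278828475637
```

```bash
python3 - <<'E'
import cv2,numpy as np
a=[cv2.imread(f"pics/{n}_z{i}.png") for n,i in [("top",0),("top",1),("scene",0),("scene",1)]]
H=max(x.shape[0] for x in a);
def pad(x,w=400):
    o=np.zeros((380,440,3),np.uint8);o[:x.shape[0],:x.shape[1]]=x[:380,:440];return o
cv2.imwrite("pics/t.png",np.hstack([cv2.resize(pad(a[0]),(400,345)),cv2.resize(pad(a[1]),(400,345))]))
cv2.imwrite("pics/s.png",np.hstack([cv2.resize(pad(a[2]),(400,345)),cv2.resize(pad(a[3]),(400,345))]))
E
```

```text
(no output)
```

View pics/t.png

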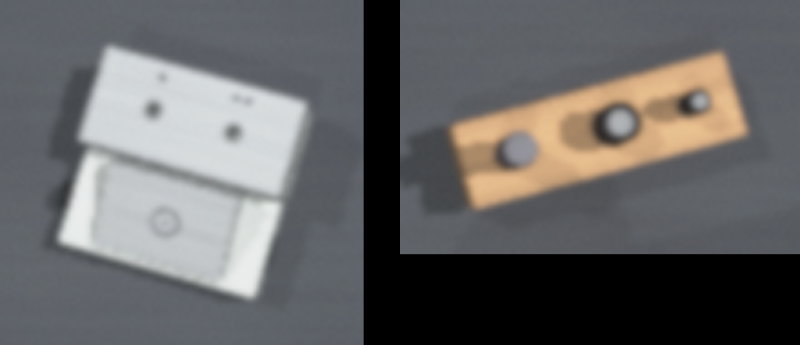

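View pics/s.png

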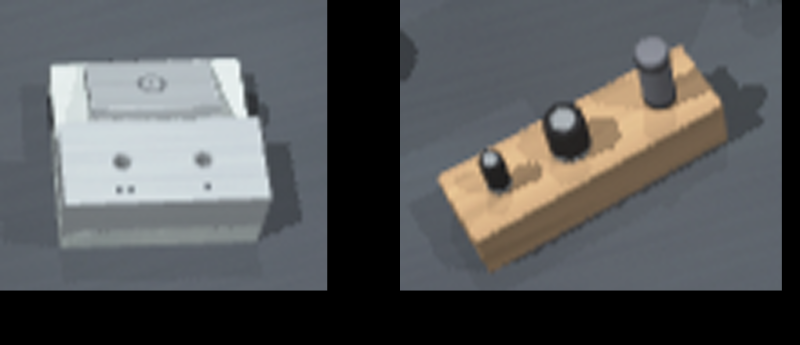

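```bash
cat >> h.py <<'E'
def tri(ms,uvs):
    A=np.zeros((3,3));b=np.zeros(3)
    for m,(u,v) in zip(ms,uvs):
        c,d=ray(m,u,v);d=d/np.linalg.norm(d);Pm=np.eye(3)-np.outer(d,d);A+=Pm;b+=Pm@c
    return np.linalg.solve(A,b)
E
python3 - <<'E'
import numpy as np,cv2
from h import *
from workcell import vision
t=vision.camera_model("top");s=vision.camera_model("scene")
k=3.636
T=lambda x,y,o:(x/k+o[0],y/k+o[1])
top={'w1':T(153,109,(150,145)),'w2':T(233,132,(150,145)),'spot':T(165,221,(150,145)),
'surf':T(519,148,(280-400/k,165)),'thick':T(620,122,(280-400/k,165)),'slim':T(701,99,(280-400/k,165))}
sc={'w1':T(203,159,(270,155)),'w2':T(122,161,(270,155)),'spot':T(151,83,(270,155)),
'surf':T(651,47,(135-400/k,180)),'thick':T(564,118,(135-400/k,180)),'slim':T(489,157,(135-400/k,180))}
zz=dict(w1=.075,w2=.075,spot=.062,surf=.135,thick=.105,slim=.105)
for n in top:
    print(n,np.round(onz(t,*top[n],zz[n])[:2],4),np.round(onz(s,*sc[n],zz[n])[:2],4),np.round(tri([t,s],[top[n],sc[n]]),4))
w1,w2,sp=[onz(t,*top[n],zz[n])[:2] for n in('w1','w2','spot')]
print(np.linalg.norm(w1-w2),np.degrees(np.arctan2(*(-(w1-w2)*[1,-1]))),np.linalg.norm((w1+w2)/2-sp))
c=np.array([.5132,-.1975]);a=.261
for y in(.075,-.01,-.075): print(c+y*np.array([-np.sin(a),np.cos(a)]))
E
```

```text
w1 [0.5906 0.2218] [0.595 0.222] [0.5917 0.2236 0.0687]
w2 [0.5713 0.1565] [0.5755 0.1575] [0.5723 0.1582 0.0694]
spot [0.5001 0.2133] [0.5029 0.2143] [0.5005 0.2148 0.0582]
surf [ 0.4938 -0.1261] [ 0.4959 -0.1264] [ 0.494  -0.1263  0.1321]
thick [ 0.5155 -0.2094] [ 0.5194 -0.2077] [ 0.5162 -0.209   0.1003]
slim [ 0.5333 -0.2735] [ 0.5351 -0.2721] [ 0.5336 -0.2731  0.1031]
0.06808403969117442 -16.47219466199945 0.08440723018193842
[ 0.49384649 -0.12504007]
[ 0.51578047 -0.20716132]
[ 0.53255351 -0.26995993]
```

```bash
cat >> h.py <<'E'
def down(yaw_deg,tilt=0.0,byaw=0.0):
    # tool z down, tool x at world yaw; then tilt about block y (z leans to +block x)
    y=np.radians(yaw_deg);x=np.array([np.cos(y),np.sin(y),0]);z=np.array([0,0,-1.]);M=np.c_[x,np.cross(z,x),z]
    return M
def plan(o,p,M,n,gr):
    """rows moving from current obs pose to p,M in n rows"""
    R0=R.from_quat(o['tool_rot']);p0=np.array(o['eef_pos']);rv=(R0.inv()*R.from_matrix(M)).as_rotvec()
    st=R.from_rotvec(rv/n);C=R0
    print('turn total',np.degrees(rv).round(2),'shift',np.round(np.array(p)-p0,4))
    for i in range(n):
        sh=C.inv().apply((np.array(p)-p0)/n)
        print(*[round(float(a),4) for a in sh],*[round(float(a),2) for a in np.degrees(rv/n)],gr,sep=', ')
        C=C*st
E
python3 - <<'E'
from h import *
from workcell import bot
o=bot.get_obs()
plan(o,[.516,-.208,.25],down(15),16,-1)
E
```

```text
turn total [-8.000e-02  9.000e-02 -8.702e+01] shift [ 0.3618  0.2672 -0.0531]
-0.0089, -0.0267, 0.0033, -0.01, 0.01, -5.44, -1
-0.0063, -0.0274, 0.0033, -0.01, 0.01, -5.44, -1
-0.0037, -0.0279, 0.0033, -0.01, 0.01, -5.44, -1
-0.001, -0.0281, 0.0033, -0.01, 0.01, -5.44, -1
0.0016, -0.0281, 0.0033, -0.01, 0.01, -5.44, -1
0.0043, -0.0278, 0.0033, -0.01, 0.01, -5.44, -1
0.0069, -0.0273, 0.0033, -0.01, 0.01, -5.44, -1
0.0094, -0.0265, 0.0033, -0.01, 0.01, -5.44, -1
0.0119, -0.0255, 0.0033, -0.01, 0.01, -5.44, -1
0.0143, -0.0242, 0.0033, -0.01, 0.01, -5.44, -1
0.0165, -0.0228, 0.0033, -0.01, 0.01, -5.44, -1
0.0186, -0.0211, 0.0033, -0.01, 0.01, -5.44, -1
0.0205, -0.0192, 0.0033, -0.01, 0.01, -5.44, -1
0.0222, -0.0172, 0.0033, -0.01, 0.01, -5.44, -1
0.0238, -0.015, 0.0033, -0.01, 0.01, -5.44, -1
0.0251, -0.0127, 0.0033, -0.01, 0.01, -5.44, -1
```

drive_tool(steps=[-0.009,-0.027,0.003,0,0,-5.4,-1,-0.006,-0.027,0.003,0,0,-5.4,-1,-0.004,-0.028,0.003,0,0,-5.4,-1,-0.001,-0.028,0.003,0,0,-5.4,-1,0.002,-0.028,0.003,0,0,-5.4,-1,0.004,-0.028,0.003,0,0,-5.4,-1,0.007,-0.027,0.003,0,0,-5.4,-1,0.009,-0.027,0.003,0,0,-5.4,-1])

```text
clock: 0.77
eef_pos: [0.3364, -0.341, 0.2794]
tool_rot: [0.969, -0.247, -0.0, -0.0]
ft_force: [1.2, 0.0, -0.7]
grip_width: 0.0856
```

drive_tool(steps=[0.012,-0.026,0.003,0,0,-5.4,-1,0.014,-0.024,0.003,0,0,-5.4,-1,0.017,-0.023,0.003,0,0,-5.4,-1,0.019,-0.021,0.003,0,0,-5.4,-1,0.021,-0.019,0.003,0,0,-5.4,-1,0.022,-0.017,0.003,0,0,-5.4,-1,0.024,-0.015,0.003,0,0,-5.4,-1,0.025,-0.013,0.003,0,0,-5.4,-1])

```text
clock: 1.43
eef_pos: [0.5196, -0.2089, 0.2552]
tool_rot: [0.992, 0.128, -0.001, -0.0]
ft_force: [0.7, 0.0, 0.8]
grip_width: 0.0856
```

```bash
cat > snap.py <<'E'
import sys
from h import *
from workcell import bot,vision
o=bot.get_obs();m=vision.camera_model("wrist");p,d=vision.camera("wrist")
n=sys.argv[1];cv2.imwrite(f"pics/{n}.png",p[:,:,::-1])
import pickle;pickle.dump((o,m,p,d),open(n+".pkl","wb"))
print(o['clock'],o['eef_pos'].round(4),o['ft_force'].round(2),o['grip_width']);print(R.from_quat(o['tool_rot']).as_matrix().round(3));print(ray(m,256,192)[0].round(3))
E
python3 snap.py w0; python3 - <<'E'
from h import *;from workcell import bot
plan(bot.get_obs(),[.516,-.208,.25],down(15),1,-1)
E
```

```text
1.4333 [ 0.5196 -0.2089  0.2552] [0.68 0.02 0.8 ] 0.08558522887253472
[[ 0.967  0.253 -0.001]
 [ 0.253 -0.967  0.   ]
 [-0.001 -0.001 -1.   ]]
[ 0.501 -0.141  0.326]
turn total [-0.14 -0.15  0.09] shift [-0.0073 -0.0021 -0.0044]
-0.0076, 0.0002, 0.0043, -0.14, -0.15, 0.09, -1
```

View pics/w0.png

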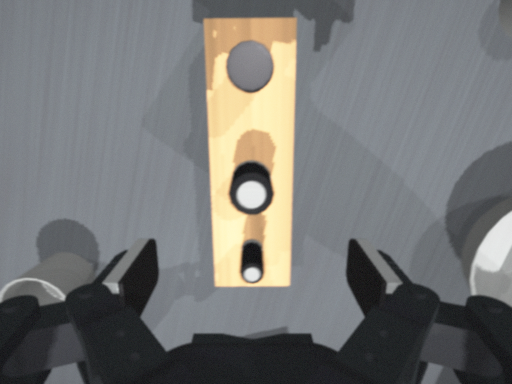

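The wrist view has the stand upright in the frame: surface probe at (250,66), thick top at (252,194), slim top at (252,274).

```bash
python3 - <<'E'
from h import *;import pickle
o,m,p,d=pickle.load(open("w0.pkl","rb"))
for u,v,z in [(252,194,.105),(252,274,.105),(250,66,.135)]:
    print(onz(m,u,v,z).round(4),d[v,u])
for u,v in[(204,18),(297,17),(290,286),(215,286)]: print(onz(m,u,v,.06).round(4))
im=p[150:290,200:300,::-1];cv2.imwrite("pics/w0z.png",cv2.resize(im,None,fx=4,fy=4,interpolation=cv2.INTER_CUBIC))
E
```

```text
[ 0.5184 -0.2079  0.105 ] 0.22984311
[ 0.535  -0.2715  0.105 ] 0.24762218
[ 0.496  -0.1262  0.135 ] 0.17844868
[ 0.4519 -0.0962  0.06  ]
[ 0.5195 -0.0778  0.06  ]
[ 0.5803 -0.3014  0.06  ]
[ 0.511  -0.3195  0.06  ]
```

View pics/w0z.png

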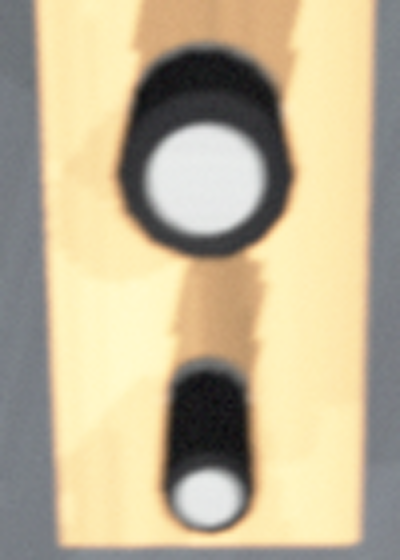

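drive_tool(steps=[0,0,0.026,0,0,0,-1,0,0,0.026,0,0,0,-1,0,0,0.026,0,0,0,-1,0,0,0.02,0,0,0,-1,0,0,0,0,0,0,-1])

```text
clock: 1.9
eef_pos: [0.5156, -0.2086, 0.1528]
tool_rot: [0.992, 0.125, -0.005, -0.003]
ft_force: [-1.0, 0.4, -0.1]
grip_width: 0.085
```

```bash
python3 snap.py w1;python3 - <<'E'
from h import *;from workcell import bot
plan(bot.get_obs(),[.5184,-.2077,.138],down(15),1,-1)
E
```

```text
1.9 [ 0.5156 -0.2086  0.1528] [-1.03  0.37 -0.14] 0.08500691531666904
[[ 0.969  0.248 -0.01 ]
 [ 0.248 -0.969  0.004]
 [-0.008 -0.006 -1.   ]]
[ 0.498 -0.141  0.224]
turn total [-0.23  0.32 -0.64] shift [ 0.0016  0.0015 -0.0172]
0.002, -0.001, 0.0172, -0.23, 0.32, -0.64, -1
```

View pics/w1.png

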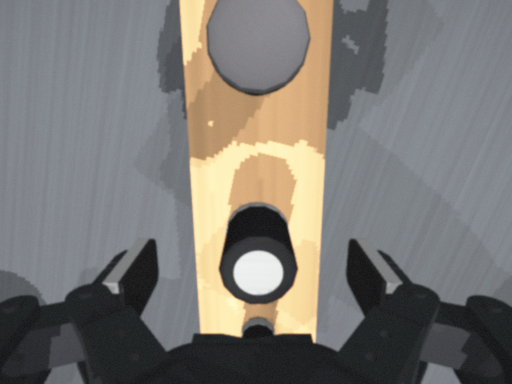

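The thick head is centred at (258,269), almost exactly between the pads (midline about 253).

drive_tool(steps=[0.002,-0.001,0.008,0,0,0,-1,0,0,0.008,0,0,0,-1,0,0,0,0,0,0,-1,0,0,0,0,0,0,1,0,0,0,0,0,0,1,0,0,0,0,0,0,1,0,0,0,0,0,0,1])

```text
clock: 2.53
eef_pos: [0.5208, -0.2087, 0.1426]
tool_rot: [0.992, 0.125, 0.0, 0.0]
ft_force: [-3.3, -2.2, 1.4]
grip_width: 0.0388
```

drive_tool(steps=[0,0,0,0,0,0,1,0,0,0,0,0,0,1,0,0,0,0,0,0,1,0,0,0,0,0,0,1])

```text
clock: 2.87
eef_pos: [0.5199, -0.2089, 0.1427]
tool_rot: [0.992, 0.125, -0.001, 0.001]
ft_force: [-3.4, -1.0, 5.5]
grip_width: 0.0329
```

drive_tool(steps=[0,0,-0.01,0,0,0,1,0,0,-0.022,0,0,0,1,0,0,-0.03,0,0,0,1,0,0,-0.03,0,0,0,1,0,0,-0.03,0,0,0,1,0,0,-0.022,0,0,0,1,0,0,0,0,0,0,1])

```text
clock: 3.45
eef_pos: [0.5229, -0.2092, 0.2925]
tool_rot: [0.992, 0.125, 0.005, 0.003]
ft_force: [0.2, -0.6, 0.1]
grip_width: 0.0327
```

```bash
python3 snap.py w2;python3 - <<'E'
from h import *;from workcell import bot
plan(bot.get_obs(),[.575,.17,.285],down(-16.5),16,1)
E
```

```text
3.45 [ 0.5229 -0.2092  0.2925] [ 0.18 -0.61  0.11] 0.032724393472654795
[[ 0.969  0.248  0.011]
 [ 0.249 -0.969 -0.004]
 [ 0.01   0.006 -1.   ]]
[ 0.504 -0.141  0.363]
turn total [ 0.14 -0.43 30.89] shift [ 0.0528  0.3789 -0.0047]
0.0091, -0.0221, 0.0003, 0.01, -0.03, 1.93, 1
0.0083, -0.0224, 0.0003, 0.01, -0.03, 1.93, 1
0.0076, -0.0227, 0.0003, 0.01, -0.03, 1.93, 1
0.0068, -0.0229, 0.0003, 0.01, -0.03, 1.93, 1
0.006, -0.0231, 0.0003, 0.01, -0.03, 1.93, 1
0.0052, -0.0233, 0.0003, 0.01, -0.03, 1.93, 1
0.0045, -0.0235, 0.0003, 0.01, -0.03, 1.93, 1
0.0037, -0.0236, 0.0003, 0.01, -0.03, 1.93, 1
0.0029, -0.0237, 0.0003, 0.01, -0.03, 1.93, 1
0.0021, -0.0238, 0.0003, 0.01, -0.03, 1.93, 1
0.0013, -0.0239, 0.0003, 0.01, -0.03, 1.93, 1
0.0005, -0.0239, 0.0003, 0.01, -0.03, 1.93, 1
-0.0004, -0.0239, 0.0003, 0.01, -0.03, 1.93, 1
-0.0012, -0.0239, 0.0003, 0.01, -0.03, 1.93, 1
-0.002, -0.0238, 0.0003, 0.01, -0.03, 1.93, 1
-0.0028, -0.0238, 0.0003, 0.01, -0.03, 1.93, 1
```

View pics/w2.png

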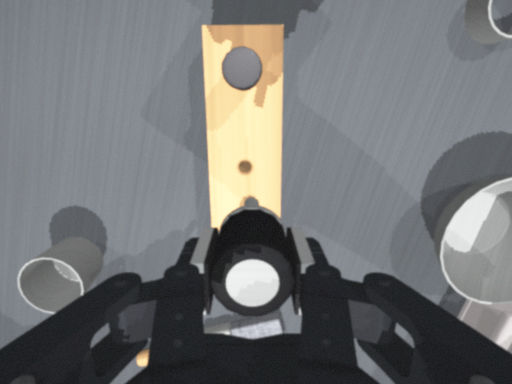

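drive_tool(steps=[0.009,-0.022,0,0,0,1.9,1,0.008,-0.022,0,0,0,1.9,1,0.008,-0.023,0,0,0,1.9,1,0.007,-0.023,0,0,0,1.9,1,0.006,-0.023,0,0,0,1.9,1,0.005,-0.023,0,0,0,1.9,1,0.004,-0.023,0,0,0,2,1,0.004,-0.024,0,0,0,2,1])

```text
clock: 4.17
eef_pos: [0.5459, -0.0185, 0.2844]
tool_rot: [1.0, -0.01, -0.001, -0.0]
ft_force: [0.8, 0.8, -0.3]
grip_width: 0.0326
```

drive_tool(steps=[0.003,-0.024,0,0,0,2,1,0.002,-0.024,0,0,0,2,1,0.001,-0.024,0,0,0,2,1,0,-0.024,0,0,0,1.9,1,0,-0.024,0,0,0,1.9,1,-0.001,-0.024,0,0,0,1.9,1,-0.002,-0.024,0,0,0,1.9,1,0,0,0,0,0,0,1])

```text
clock: 4.83
eef_pos: [0.5696, 0.1511, 0.2841]
tool_rot: [0.992, -0.125, -0.001, -0.001]
ft_force: [-0.2, -0.5, -1.0]
grip_width: 0.0323
```

drive_tool(steps=[0,0,0,0,0,0,1,0,0,0,0,0,0,1])

```text
clock: 5.0
eef_pos: [0.5693, 0.1468, 0.2847]
tool_rot: [0.992, -0.127, -0.001, 0.001]
ft_force: [0.7, 0.2, 0.6]
grip_width: 0.0329
```

```bash
python3 snap.py w3
```

```text
5.0 [0.5693 0.1468 0.2847] [0.68 0.16 0.62] 0.0328881629425741
[[ 0.968 -0.252 -0.002]
 [-0.252 -0.968 -0.001]
 [-0.002  0.001 -1.   ]]
[0.586 0.215 0.356]
```

View pics/w3.png

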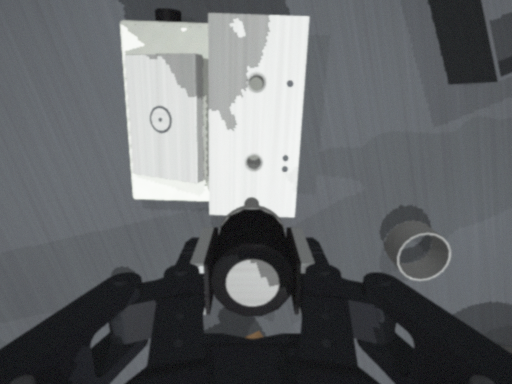

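Well one (single dot) is at (257,83), well two (two dots) at (254,162), and the ring at (160,119). The held stem shows at (251,204).

```bash
python3 - <<'E'
from h import *;import pickle
o,m,p,d=pickle.load(open("w3.pkl","rb"))
cv2.imwrite("pics/w3z.png",cv2.resize(p[60:220,140:300,::-1],None,fx=3.7,fy=3.7,interpolation=cv2.INTER_CUBIC))
P={}
for n,u,v,z in [('w1',257,83,.075),('w2',254,162,.075),('spot',160,119,.062)]:
    P[n]=onz(m,u,v,z);print(n,P[n].round(4))
e=P['w1']-P['w2'];print(np.linalg.norm(e),np.degrees(np.arctan2(-e[0],e[1])))
# head top in tool: at depth z_tool = head centre(0.0602) - .0225
M=R.from_quat(o['tool_rot']).as_matrix();t=o['eef_pos']
hz=t[2]-.0602+.0225
q=onz(m,252.5,282,hz);print('head tool',(M.T@(q-t)).round(4))
hz=t[2]-.0602-.0725
q=onz(m,251,204,hz);print('stemtip tool',(M.T@(q-t)).round(4))
E
```

```text
w1 [0.5923 0.2227 0.075 ]
w2 [0.573  0.1581 0.075 ]
spot [0.5002 0.2152 0.062 ]
0.06739235488424938 -16.653217079646982
head tool [-0.0006 -0.0002  0.0377]
stemtip tool [-0.0014  0.0009  0.1327]
```

View pics/w3z.png

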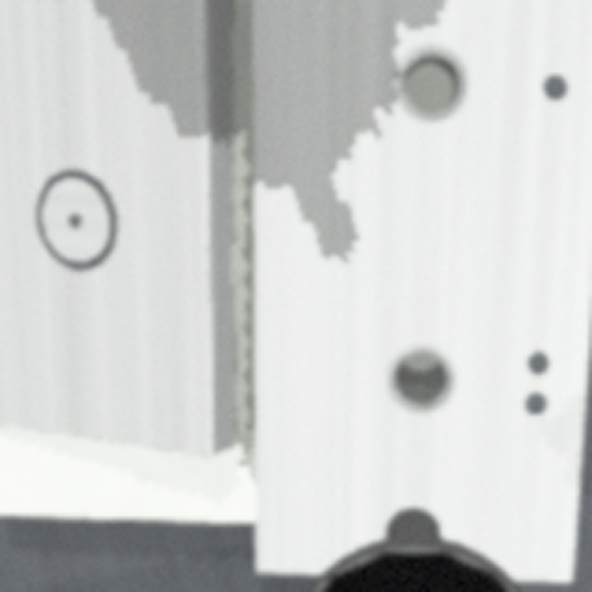

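```bash
python3 - <<'E'
from h import *;from workcell import bot
plan(bot.get_obs(),[.593,.2228,.218],down(-16.6),4,1)
E
```

```text
turn total [0.07 0.09 1.96] shift [ 0.0235  0.0764 -0.067 ]
0.0009, -0.02, 0.0167, 0.02, 0.02, 0.49, 1
0.0007, -0.02, 0.0167, 0.02, 0.02, 0.49, 1
0.0005, -0.02, 0.0167, 0.02, 0.02, 0.49, 1
0.0004, -0.02, 0.0168, 0.02, 0.02, 0.49, 1
```

drive_tool(steps=[0.001,-0.015,0.01,0,0,0.5,1,0.001,-0.02,0.015,0,0,0.5,1,0.001,-0.02,0.015,0,0,0.5,1,0,-0.02,0.015,0,0,0.5,1,0,-0.005,0.008,0,0,0,1,0,0,0,0,0,0,1,0,0,0,0,0,0,1])

```text
clock: 5.63
eef_pos: [0.5938, 0.2221, 0.2224]
tool_rot: [0.989, -0.145, -0.001, 0.001]
ft_force: [0.4, -0.4, -0.3]
grip_width: 0.0328
```

```bash
python3 - <<'E'
from h import *;from workcell import bot,vision
o=bot.get_obs();print(o['eef_pos'])
plan(o,[.593,.2228,.213],down(-16.6),1,1)
p,d=vision.camera("scene");cv2.imwrite("pics/s4.png",cv2.resize(p[130:240,260:360,::-1],None,fx=5,fy=5,interpolation=cv2.INTER_CUBIC))
E
```

```text
[0.59377362 0.2221375  0.22237073]
turn total [ 0.1   0.08 -0.06] shift [-0.0008  0.0007 -0.0094]
-0.0009, -0.0004, 0.0094, 0.1, 0.08, -0.06, 1
```

View pics/s4.png

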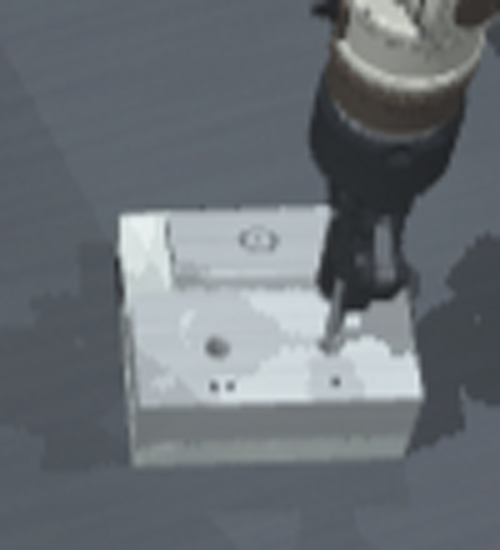

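drive_tool(steps=[-0.001,0,0.007,0,0,0,1,0,0,0.008,0,0,0,1,0,0,0.006,0,0,0,1,0,0,0,0,0,0,1])

```text
clock: 6.02
eef_pos: [0.5923, 0.2227, 0.2002]
tool_rot: [0.989, -0.145, -0.001, 0.001]
ft_force: [-0.3, 0.6, -0.9]
grip_width: 0.0326
```

drive_tool(steps=[0,0,0.008,0,0,0,1,0,0,0.008,0,0,0,1,0,0,0.008,0,0,0,1,0,0,0.006,0,0,0,1,0,0,0,0,0,0,1])

```text
clock: 6.43
eef_pos: [0.5922, 0.2233, 0.1696]
tool_rot: [0.99, -0.144, -0.002, 0.001]
ft_force: [0.2, -0.1, -2.2]
grip_width: 0.0329
```

drive_tool(steps=[0,0,0.004,0,0,0,1,0,0,0.004,0,0,0,1,0,0,0.002,0,0,0,1,0,0,0.001,0,0,0,1,0,0,0,0,0,0,1])

```text
clock: 6.85
eef_pos: [0.5931, 0.2236, 0.1607]
tool_rot: [0.99, -0.145, -0.0, 0.0]
ft_force: [-0.7, 0.1, -0.7]
grip_width: 0.0328
```

drive_tool(steps=[0,0,0.002,0,0,0,1,0,0,0.001,0,0,0,1,0,0,0.001,0,0,0,1,0,0,0,0,0,0,1])

```text
clock: 7.18
eef_pos: [0.5933, 0.2237, 0.1578]
tool_rot: [0.989, -0.145, 0.0, -0.0]
ft_force: [-1.6, -0.3, 3.4]
grip_width: 0.0329
```

drive_tool(steps=[0,0,0.001,0,0,0,1,0,0,0.001,0,0,0,1,0,0,0,0,0,0,1])

```text
clock: 7.43
eef_pos: [0.5933, 0.2237, 0.1577]
tool_rot: [0.989, -0.145, 0.001, -0.001]
ft_force: [-5.0, -1.7, 12.2]
grip_width: 0.0326
```

The shoulder is seated: z stopped at 0.1577 as predicted, and the force rose to 12 N. Releasing.

drive_tool(steps=[0,0,-0.002,0,0,0,-1,0,0,0,0,0,0,-1,0,0,0,0,0,0,-1,0,0,0,0,0,0,-1,0,0,-0.02,0,0,0,-1,0,0,-0.03,0,0,0,-1,0,0,-0.03,0,0,0,-1,0,0,-0.03,0,0,0,-1])

```text
clock: 8.1
eef_pos: [0.5929, 0.2235, 0.2671]
tool_rot: [0.99, -0.145, -0.001, 0.0]
ft_force: [0.0, 0.5, -0.3]
grip_width: 0.0854
```

```bash
python3 snap.py w5;python3 - <<'E'
from h import *;from workcell import bot
plan(bot.get_obs(),[.533,-.272,.255],down(15),20,-1)
E
```

```text
8.1 [0.5929 0.2235 0.2671] [ 0.04  0.51 -0.3 ] 0.08541833219417308
[[ 0.958 -0.286 -0.002]
 [-0.286 -0.958 -0.001]
 [-0.001  0.001 -1.   ]]
[0.612 0.291 0.338]
turn total [ -0.22  -0.55 -31.62] shift [-0.0622 -0.4964 -0.02  ]
0.0041, 0.0247, 0.0009, -0.01, -0.03, -1.58, -1
0.0034, 0.0248, 0.0009, -0.01, -0.03, -1.58, -1
0.0027, 0.0249, 0.0009, -0.01, -0.03, -1.58, -1
0.0021, 0.0249, 0.0009, -0.01, -0.03, -1.58, -1
0.0014, 0.025, 0.0009, -0.01, -0.03, -1.58, -1
0.0007, 0.025, 0.0009, -0.01, -0.03, -1.58, -1
-0.0, 0.025, 0.0009, -0.01, -0.03, -1.58, -1
-0.0007, 0.025, 0.0009, -0.01, -0.03, -1.58, -1
-0.0014, 0.025, 0.0009, -0.01, -0.03, -1.58, -1
-0.0021, 0.0249, 0.0009, -0.01, -0.03, -1.58, -1
-0.0028, 0.0249, 0.0009, -0.01, -0.03, -1.58, -1
-0.0034, 0.0248, 0.0009, -0.01, -0.03, -1.58, -1
-0.0041, 0.0247, 0.0009, -0.01, -0.03, -1.58, -1
-0.0048, 0.0245, 0.0009, -0.01, -0.03, -1.58, -1
-0.0055, 0.0244, 0.001, -0.01, -0.03, -1.58, -1
-0.0062, 0.0242, 0.001, -0.01, -0.03, -1.58, -1
-0.0068, 0.0241, 0.001, -0.01, -0.03, -1.58, -1
-0.0075, 0.0239, 0.001, -0.01, -0.03, -1.58, -1
-0.0081, 0.0237, 0.001, -0.01, -0.03, -1.58, -1
-0.0088, 0.0234, 0.001, -0.01, -0.03, -1.58, -1
```

View pics/w5.png

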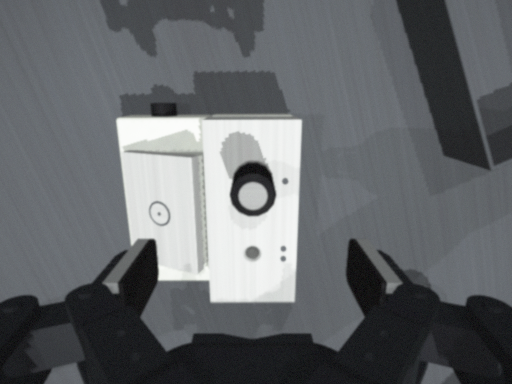

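The thick probe stands in well one at (252,190), upright and beside the single dot. Well two is free at (252,253).

drive_tool(steps=[0.005,0.028,0,0,0,-1.8,-1,0.004,0.028,0,0,0,-1.8,-1,0.003,0.028,0,0,0,-1.8,-1,0.002,0.028,0,0,0,-1.8,-1,0.001,0.028,0,0,0,-1.8,-1,0,0.028,0,0,0,-1.8,-1,-0.001,0.028,0,0,0,-1.8,-1,-0.001,0.028,0,0,0,-1.8,-1])

```text
clock: 8.82
eef_pos: [0.5653, -0.001, 0.2663]
tool_rot: [1.0, -0.019, -0.0, -0.0]
ft_force: [-0.5, -0.2, 0.5]
grip_width: 0.0854
```

drive_tool(steps=[-0.002,0.028,0,0,0,-1.8,-1,-0.003,0.028,0,0,0,-1.8,-1,-0.004,0.028,0,0,0,-1.8,-1,-0.005,0.028,0,0,0,-1.8,-1,-0.006,0.027,0,0,0,-1.8,-1,-0.007,0.027,0,0,0,-1.8,-1,-0.008,0.027,0,0,0,-1.8,-1,-0.008,0.026,0,0,0,-1.8,-1])

```text
clock: 9.48
eef_pos: [0.5377, -0.2233, 0.2663]
tool_rot: [0.994, 0.107, -0.0, -0.0]
ft_force: [1.0, 1.1, -0.2]
grip_width: 0.0851
```

drive_tool(steps=[-0.008,0.026,0,0,0,-1.8,-1,0,0.01,0,0,0,-0.5,-1,0,0,0,0,0,0,-1,0,0,0,0,0,0,-1])

```text
clock: 9.82
eef_pos: [0.5383, -0.2585, 0.2662]
tool_rot: [0.992, 0.125, -0.0, -0.001]
ft_force: [0.3, -0.0, -0.4]
grip_width: 0.0857
```

```bash
python3 snap.py w6;python3 - <<'E'
from h import *;from workcell import bot
plan(bot.get_obs(),[.535,-.2715,.16],down(15),4,-1)
E
```

```text
9.8167 [ 0.5383 -0.2585  0.2662] [ 0.27 -0.03 -0.41] 0.08570828412876694
[[ 0.969  0.249 -0.001]
 [ 0.249 -0.969  0.001]
 [-0.    -0.001 -1.   ]]
[ 0.52  -0.191  0.337]
turn total [-0.07  0.02 -0.51] shift [-0.0034 -0.0137 -0.1064]
-0.0017, 0.0031, 0.0266, -0.02, 0.01, -0.13, -1
-0.0017, 0.0031, 0.0266, -0.02, 0.01, -0.13, -1
-0.0017, 0.0031, 0.0266, -0.02, 0.01, -0.13, -1
-0.0017, 0.0031, 0.0266, -0.02, 0.01, -0.13, -1
```

View pics/w6.png

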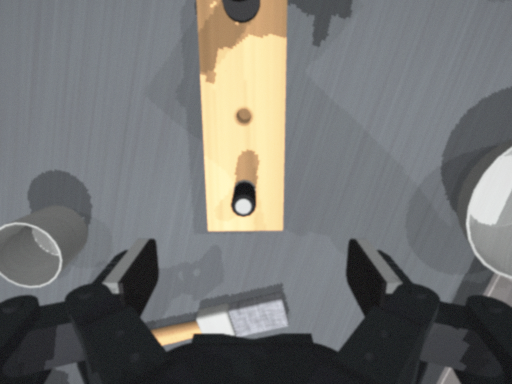

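```bash
python3 - <<'E'
from h import *;import pickle
o,m,p,d=pickle.load(open("w6.pkl","rb"))
q=onz(m,243.5,203.5,.105);print(q.round(4));q[2]=.15
plan(o,q,down(15),1,-1)
E
```

```text
[ 0.5336 -0.2699  0.105 ]
turn total [-0.07  0.02 -0.59] shift [-0.0047 -0.0113 -0.1162]
-0.0073, 0.01, 0.1162, -0.07, 0.02, -0.59, -1
```

drive_tool(steps=[-0.003,0.005,0.028,0,0,0,-1,-0.004,0.005,0.028,0,0,0,-1,0,0,0.028,0,0,0,-1,0,0,0.02,0,0,0,-1,0,0,0.01,0,0,0,-1,0,0,0,0,0,0,-1,0,0,0,0,0,0,-1])

```text
clock: 10.45
eef_pos: [0.5345, -0.269, 0.1532]
tool_rot: [0.992, 0.127, -0.0, -0.0]
ft_force: [0.8, -0.1, 1.1]
grip_width: 0.0855
```

```bash
python3 snap.py w7;python3 - <<'E'
from h import *;import pickle
from workcell import bot
plan(bot.get_obs(),[.534,-.2705,.141],down(15),1,-1)
E
```

```text
10.45 [ 0.5345 -0.269   0.1532] [ 0.84 -0.11  1.09] 0.08548930340603941
[[ 0.968  0.252 -0.   ]
 [ 0.252 -0.968  0.   ]
 [-0.    -0.    -1.   ]]
[ 0.516 -0.201  0.224]
turn total [ 0.07 -0.09 -0.45] shift [-0.001  -0.0009 -0.0133]
-0.0013, 0.0006, 0.0133, 0.07, -0.09, -0.45, -1
```

View pics/w7.png

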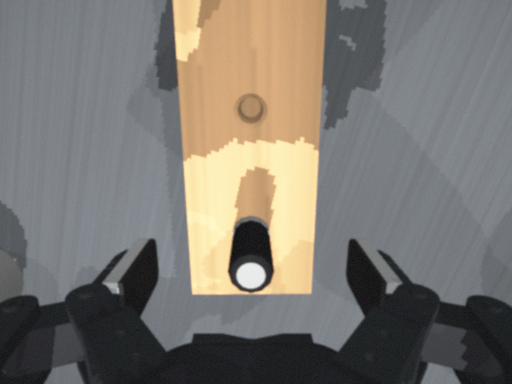

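The slim head is at (251,273), centred between the pads.

drive_tool(steps=[0,0.001,0.006,0,0,0,-1,0,0,0.006,0,0,0,-1,0,0,0,0,0,0,-1,0,0,0,0,0,0,1,0,0,0,0,0,0,1,0,0,0,0,0,0,1,0,0,0,0,0,0,1,0,0,0,0,0,0,1])

```text
clock: 11.17
eef_pos: [0.5343, -0.2712, 0.1411]
tool_rot: [0.992, 0.126, 0.0, 0.0]
ft_force: [0.5, 0.1, 0.2]
grip_width: 0.0255
```

drive_tool(steps=[0,0,0,0,0,0,1,0,0,0,0,0,0,1,0,0,0,0,0,0,1,0,0,0,0,0,0,1])

```text
clock: 11.5
eef_pos: [0.5345, -0.2712, 0.1412]
tool_rot: [0.992, 0.126, 0.0, 0.0]
ft_force: [0.8, -0.4, 1.9]
grip_width: 0.0187
```

drive_tool(steps=[0,0,-0.01,0,0,0,1,0,0,-0.024,0,0,0,1,0,0,-0.03,0,0,0,1,0,0,-0.03,0,0,0,1,0,0,-0.03,0,0,0,1,0,0,-0.024,0,0,0,1,0,0,0,0,0,0,1,0,0,0,0,0,0,1])

```text
clock: 12.17
eef_pos: [0.5348, -0.2713, 0.291]
tool_rot: [0.992, 0.126, 0.002, 0.001]
ft_force: [0.6, -0.4, -1.4]
grip_width: 0.0185
```

```bash
python3 - <<'E'
from h import *;from workcell import bot
plan(bot.get_obs(),[.553,.09,.288],down(-16.6),15,1)
E
```

```text
turn total [ 0.1  -0.21 31.08] shift [ 0.0182  0.3613 -0.003 ]
0.0072, -0.023, 0.0002, 0.01, -0.01, 2.07, 1
0.0064, -0.0233, 0.0002, 0.01, -0.01, 2.07, 1
0.0055, -0.0235, 0.0002, 0.01, -0.01, 2.07, 1
0.0047, -0.0237, 0.0002, 0.01, -0.01, 2.07, 1
0.0038, -0.0238, 0.0002, 0.01, -0.01, 2.07, 1
0.0029, -0.0239, 0.0002, 0.01, -0.01, 2.07, 1
0.0021, -0.024, 0.0002, 0.01, -0.01, 2.07, 1
0.0012, -0.0241, 0.0002, 0.01, -0.01, 2.07, 1
0.0003, -0.0241, 0.0002, 0.01, -0.01, 2.07, 1
-0.0005, -0.0241, 0.0002, 0.01, -0.01, 2.07, 1
-0.0014, -0.0241, 0.0002, 0.01, -0.01, 2.07, 1
-0.0023, -0.024, 0.0002, 0.01, -0.01, 2.07, 1
-0.0031, -0.0239, 0.0002, 0.01, -0.01, 2.07, 1
-0.004, -0.0238, 0.0002, 0.01, -0.01, 2.07, 1
-0.0049, -0.0236, 0.0002, 0.01, -0.01, 2.07, 1
```

drive_tool(steps=[0.007,-0.023,0,0,0,2.1,1,0.006,-0.023,0,0,0,2.1,1,0.006,-0.024,0,0,0,2.1,1,0.005,-0.024,0,0,0,2.1,1,0.004,-0.024,0,0,0,2.1,1,0.003,-0.024,0,0,0,2.1,1,0.002,-0.024,0,0,0,2.1,1,0.001,-0.024,0,0,0,2.1,1])

```text
clock: 12.83
eef_pos: [0.5433, -0.0763, 0.2867]
tool_rot: [1.0, -0.021, -0.002, -0.0]
ft_force: [0.8, -0.2, -1.1]
grip_width: 0.0182
```

drive_tool(steps=[0,-0.024,0,0,0,2.1,1,-0.001,-0.024,0,0,0,2.1,1,-0.001,-0.024,0,0,0,2.1,1,-0.002,-0.024,0,0,0,2.1,1,-0.003,-0.024,0,0,0,2.1,1,-0.004,-0.02,0,0,0,2.1,1,0,0,0,0,0,2,1,0,0,0,0,0,0,1])

```text
clock: 13.5
eef_pos: [0.5506, 0.0641, 0.2868]
tool_rot: [0.989, -0.146, -0.002, 0.001]
ft_force: [0.6, 0.2, -0.4]
grip_width: 0.0188
```

drive_tool(steps=[0,0,0,0,0,0,1,0,0,0,0,0,0,1])

```text
clock: 13.67
eef_pos: [0.5511, 0.0624, 0.2878]
tool_rot: [0.989, -0.147, -0.001, 0.0]
ft_force: [0.0, 0.7, -0.2]
grip_width: 0.0185
```

```bash
python3 snap.py w8; python3 - <<'E'
from h import *;import pickle
o,m,p,d=pickle.load(open("w8.pkl","rb"))
cv2.imwrite("pics/w8z.png",cv2.resize(p[0:300,150:350,::-1],None,fx=2,fy=2,interpolation=cv2.INTER_CUBIC))
E
```

```text
13.6667 [0.5511 0.0624 0.2878] [ 0.05  0.67 -0.16] 0.018538062913765495
[[ 0.957 -0.291 -0.002]
 [-0.291 -0.957 -0.   ]
 [-0.002  0.001 -1.   ]]
[0.571 0.129 0.359]
```

View pics/w8z.png

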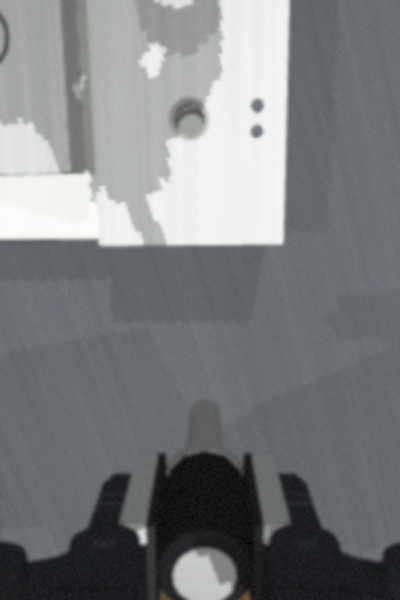

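```bash
python3 - <<'E'
from h import *;import pickle
from workcell import bot
o,m,p,d=pickle.load(open("w8.pkl","rb"))
print(onz(m,245,59.3,.075).round(4))
M=R.from_quat(o['tool_rot']).as_matrix();t=o['eef_pos']
q=onz(m,252,286,t[2]-.0587+.0225);print('head',(M.T@(q-t)).round(4))
q=onz(m,252.3,205,t[2]-.0587-.0725);print('tip',(M.T@(q-t)).round(4))
plan(bot.get_obs(),[.574,.1583,.218],down(-16.6),4,1)
E
```

```text
[0.5731 0.1582 0.075 ]
head [-0.0008  0.0007  0.0362]
tip [-0.0005  0.0011  0.1312]
turn total [ 0.04  0.08 -0.34] shift [ 0.0227  0.0961 -0.0702]
-0.0015, -0.0247, 0.0175, 0.01, 0.02, -0.09, 1
-0.0015, -0.0247, 0.0175, 0.01, 0.02, -0.09, 1
-0.0015, -0.0246, 0.0175, 0.01, 0.02, -0.09, 1
-0.0015, -0.0246, 0.0175, 0.01, 0.02, -0.09, 1
```

drive_tool(steps=[-0.001,-0.02,0.01,0,0,0,1,-0.001,-0.025,0.015,0,0,0,1,-0.002,-0.025,0.015,0,0,0,1,-0.001,-0.022,0.015,0,0,0,1,-0.001,-0.008,0.01,0,0,0,1,0,0,0,0,0,0,1,0,0,0,0,0,0,1])

```text
clock: 14.3
eef_pos: [0.5745, 0.1595, 0.2231]
tool_rot: [0.989, -0.147, -0.001, 0.001]
ft_force: [0.4, 0.4, -1.1]
grip_width: 0.0186
```

```bash
python3 - <<'E'
from h import *;from workcell import bot,vision
plan(bot.get_obs(),[.574,.1588,.213],down(-16.6),1,1)
E
```

```text
turn total [ 0.11  0.1  -0.32] shift [-0.0005 -0.0007 -0.0101]
-0.0003, 0.0008, 0.0101, 0.11, 0.1, -0.32, 1
```

drive_tool(steps=[0,0.001,0.008,0,0,-0.3,1,0,0,0.008,0,0,0,1,0,0,0.007,0,0,0,1,0,0,0,0,0,0,1])

```text
clock: 14.63
eef_pos: [0.5739, 0.1582, 0.1994]
tool_rot: [0.989, -0.145, -0.001, 0.001]
ft_force: [0.1, -0.1, -1.8]
grip_width: 0.0188
```

drive_tool(steps=[0,0,0.008,0,0,0,1,0,0,0.008,0,0,0,1,0,0,0.008,0,0,0,1,0,0,0.008,0,0,0,1,0,0,0.004,0,0,0,1,0,0,0.002,0,0,0,1,0,0,0,0,0,0,1])

```text
clock: 15.22
eef_pos: [0.5745, 0.1593, 0.1621]
tool_rot: [0.99, -0.144, -0.001, 0.0]
ft_force: [0.7, 0.1, -1.5]
grip_width: 0.019
```

drive_tool(steps=[0,0,0.003,0,0,0,1,0,0,0.002,0,0,0,1,0,0,0.001,0,0,0,1,0,0,0,0,0,0,1])

```text
clock: 15.55
eef_pos: [0.5748, 0.1593, 0.1568]
tool_rot: [0.989, -0.145, 0.0, -0.0]
ft_force: [-0.2, -0.0, -0.7]
grip_width: 0.0183
```

drive_tool(steps=[0,0,0.001,0,0,0,1,0,0,0.001,0,0,0,1,0,0,0,0,0,0,1])

```text
clock: 15.8
eef_pos: [0.5748, 0.1593, 0.1562]
tool_rot: [0.99, -0.145, 0.0, -0.0]
ft_force: [-3.5, -0.7, 4.9]
grip_width: 0.0188
```

drive_tool(steps=[0,0,0.001,0,0,0,1,0,0,0,0,0,0,1])

```text
clock: 15.97
eef_pos: [0.5748, 0.1594, 0.1562]
tool_rot: [0.989, -0.145, 0.001, -0.0]
ft_force: [-4.5, -0.4, 10.2]
grip_width: 0.0189
```

Slim is seated too: z stopped at 0.1562 as predicted. I'll release, retreat and look.

drive_tool(steps=[0,0,-0.002,0,0,0,-1,0,0,0,0,0,0,-1,0,0,0,0,0,0,-1,0,0,0,0,0,0,-1,0,0,-0.02,0,0,0,-1,0,0,-0.03,0,0,0,-1,0,0,-0.03,0,0,0,-1,0,0,-0.03,0,0,0,-1])

```text
clock: 16.63
eef_pos: [0.5745, 0.1592, 0.2665]
tool_rot: [0.989, -0.145, -0.001, 0.0]
ft_force: [0.1, 0.2, -0.6]
grip_width: 0.0853
```

```bash
python3 snap.py w9;python3 - <<'E'
from h import *;from workcell import bot
plan(bot.get_obs(),[.497,-.14,.28],down(15),13,-1)
E
```

```text
16.6333 [0.5745 0.1592 0.2665] [ 0.13  0.15 -0.59] 0.08526059450006157
[[ 0.958 -0.286 -0.001]
 [-0.286 -0.958 -0.   ]
 [-0.001  0.001 -1.   ]]
[0.594 0.226 0.337]
turn total [ -0.17  -0.59 -31.62] shift [-0.0801 -0.3     0.006 ]
0.0007, 0.0239, -0.0006, -0.01, -0.05, -2.43, -1
-0.0003, 0.0239, -0.0006, -0.01, -0.05, -2.43, -1
-0.0013, 0.0238, -0.0006, -0.01, -0.05, -2.43, -1
-0.0023, 0.0238, -0.0006, -0.01, -0.05, -2.43, -1
-0.0033, 0.0236, -0.0006, -0.01, -0.05, -2.43, -1
-0.0043, 0.0235, -0.0006, -0.01, -0.05, -2.43, -1
-0.0053, 0.0233, -0.0005, -0.01, -0.05, -2.43, -1
-0.0063, 0.023, -0.0005, -0.01, -0.05, -2.43, -1
-0.0073, 0.0227, -0.0005, -0.01, -0.05, -2.43, -1
-0.0082, 0.0224, -0.0005, -0.01, -0.05, -2.43, -1
-0.0092, 0.022, -0.0005, -0.01, -0.05, -2.43, -1
-0.0101, 0.0216, -0.0005, -0.01, -0.05, -2.43, -1
-0.011, 0.0212, -0.0005, -0.01, -0.05, -2.43, -1
```

View pics/w9.png

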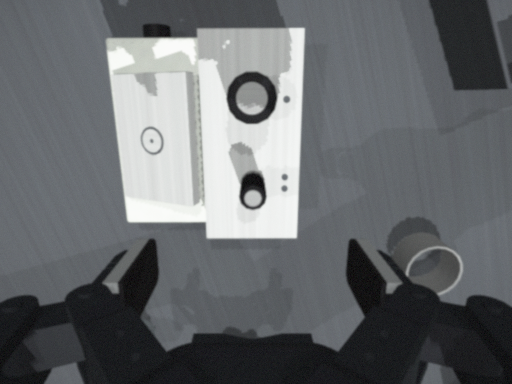

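Both plugs stand in their wells: thick at (252,97) by one dot, slim at (253,195) by two dots. The ring is at (152,140).

drive_tool(steps=[0.001,0.024,0,0,0,-2.4,-1,0,0.024,0,0,0,-2.4,-1,-0.001,0.024,0,0,0,-2.4,-1,-0.002,0.024,0,0,0,-2.4,-1,-0.003,0.024,0,0,0,-2.4,-1,-0.004,0.024,0,0,0,-2.4,-1,-0.005,0.023,0,0,0,-2.4,-1,-0.006,0.023,0,0,0,-2.4,-1])

```text
clock: 17.35
eef_pos: [0.5272, -0.0278, 0.2655]
tool_rot: [1.0, 0.024, -0.0, 0.0]
ft_force: [0.1, -0.5, -0.2]
grip_width: 0.086
```

drive_tool(steps=[-0.007,0.023,0,0,0,-2.4,-1,-0.008,0.022,0,0,0,-2.4,-1,-0.009,0.022,0,0,0,-2.4,-1,-0.01,0.022,0,0,0,-2.4,-1,-0.01,0.02,0,0,0,-2.4,-1,0,0,0,0,0,0,-1,0,0,0,0,0,0,-1])

```text
clock: 17.93
eef_pos: [0.4975, -0.1416, 0.2656]
tool_rot: [0.992, 0.125, -0.0, -0.0]
ft_force: [-0.1, -0.2, 0.3]
grip_width: 0.0858
```

```bash
python3 snap.py w10;python3 - <<'E'
from h import *;from workcell import bot
import pickle
o,m,p,d=pickle.load(open("w9.pkl","rb"));print('spot',onz(m,152,140,.062).round(4))
plan(bot.get_obs(),[.4955,-.1262,.175],down(15),4,-1)
E
```

```text
17.9333 [ 0.4975 -0.1416  0.2656] [-0.09 -0.23  0.35] 0.08580154092525658
[[ 0.969  0.249 -0.   ]
 [ 0.249 -0.969  0.   ]
 [ 0.    -0.    -1.   ]]
[ 0.479 -0.074  0.337]
spot [0.5003 0.2152 0.062 ]
turn total [-0.03 -0.   -0.51] shift [-0.0022  0.0146 -0.0906]
0.0004, -0.0037, 0.0227, -0.01, -0.0, -0.13, -1
0.0004, -0.0037, 0.0227, -0.01, -0.0, -0.13, -1
0.0004, -0.0037, 0.0227, -0.01, -0.0, -0.13, -1
0.0004, -0.0037, 0.0227, -0.01, -0.0, -0.13, -1
```

View pics/w10.png

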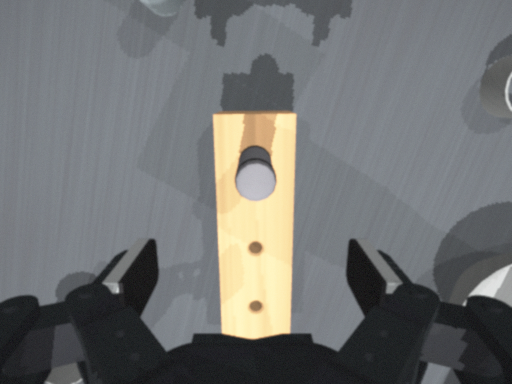

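```bash
python3 - <<'E'
from h import *
import pickle
o,m,p,d=pickle.load(open("w10.pkl","rb"));print('surf',onz(m,255.5,181,.135).round(4),d[181,255])
E
```

```text
surf [ 0.4949 -0.1256  0.135 ] 0.20831743
```

drive_tool(steps=[0,-0.004,0.023,0,0,0,-1,0,-0.004,0.023,0,0,0,-1,0.001,-0.004,0.023,0,0,0,-1,0,-0.003,0.02,0,0,0,-1,0,0,0,0,0,0,-1,0,0,0,0,0,0,-1])

```text
clock: 18.48
eef_pos: [0.4944, -0.1247, 0.1761]
tool_rot: [0.992, 0.128, -0.001, -0.001]
ft_force: [-0.2, -0.2, -0.0]
grip_width: 0.0854
```

```bash
python3 snap.py w11
```

```text
18.4833 [ 0.4944 -0.1247  0.1761] [-0.15 -0.23 -0.  ] 0.08537430388999027
[[ 0.967  0.253 -0.003]
 [ 0.253 -0.967  0.001]
 [-0.002 -0.002 -1.   ]]
[ 0.476 -0.057  0.247]
```

View pics/w11.png

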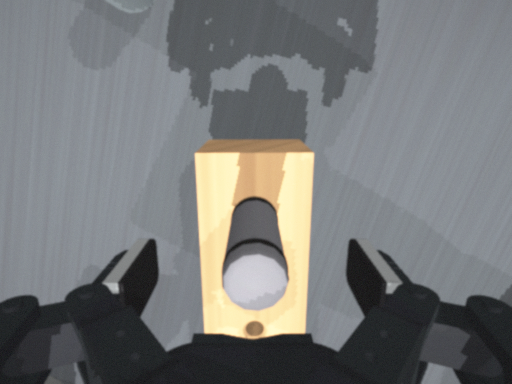

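The handle top is at (255,277), between the pads.

```bash
python3 - <<'E'
from h import *
import pickle
from workcell import bot
o,m,p,d=pickle.load(open("w11.pkl","rb"));q=onz(m,255,277,.135);print('surf',q.round(4))
plan(bot.get_obs(),[q[0],q[1],.155],down(15),1,-1)
E
```

```text
surf [ 0.4945 -0.1239  0.135 ]
turn total [ 0.   -0.01 -0.35] shift [-0.0009  0.0013 -0.0224]
-0.0006, -0.0015, 0.0224, 0.0, -0.01, -0.35, -1
```

drive_tool(steps=[0,-0.001,0.011,0,0,0,-1,0,0,0.011,0,0,0,-1,0,0,0,0,0,0,-1,0,0,0,0,0,0,1,0,0,0,0,0,0,1,0,0,0,0,0,0,1,0,0,0,0,0,0,1,0,0,0,0,0,0,1])

```text
clock: 19.2
eef_pos: [0.4951, -0.125, 0.1557]
tool_rot: [0.992, 0.127, 0.001, 0.0]
ft_force: [-1.3, 0.3, 5.1]
grip_width: 0.027
```

drive_tool(steps=[0,0,0,0,0,0,1,0,0,0,0,0,0,1,0,0,0,0,0,0,1,0,0,0,0,0,0,1])

```text
clock: 19.53
eef_pos: [0.4952, -0.125, 0.1558]
tool_rot: [0.992, 0.127, 0.001, 0.0]
ft_force: [0.2, 0.0, 6.4]
grip_width: 0.0267
```

drive_tool(steps=[0,0,-0.01,0,0,0,1,0,0,-0.022,0,0,0,1,0,0,-0.03,0,0,0,1,0,0,-0.03,0,0,0,1,0,0,-0.03,0,0,0,1,0,0,-0.015,0,0,0,1,0,0,0,0,0,0,1,0,0,0,0,0,0,1])

```text
clock: 20.2
eef_pos: [0.4948, -0.125, 0.2925]
tool_rot: [0.992, 0.127, 0.001, 0.0]
ft_force: [-0.5, 0.3, -1.6]
grip_width: 0.0263
```

```bash
cat >> h.py <<'E'
SPOT=np.array([.5003,.2152,.062]);BY=-16.6
def plate():
    b=np.radians(BY);bx=np.array([np.cos(b),np.sin(b),0]);up=np.array([0,0,1.])
    a=np.sin(.4)*bx-np.cos(.4)*up;x=np.cos(.4)*bx+np.sin(.4)*up
    return np.c_[x,np.cross(a,x),a]
E
python3 snap.py w12;python3 - <<'E'
from h import *;from workcell import bot
o=bot.get_obs();M=plate();p=SPOT-M[:,2]*(.1378+.04);print(p)
plan(o,[.44,.2,.29],M,16,1)
E
```

```text
20.2 [ 0.4948 -0.125   0.2925] [-0.45  0.33 -1.56] 0.026346469327473622
[[ 0.968  0.252  0.002]
 [ 0.252 -0.968 -0.   ]
 [ 0.001  0.001 -1.   ]]
[ 0.476 -0.057  0.363]
[0.4339471  0.23498066 0.22576464]
turn total [-6.25 22.43 30.75] shift [-0.0541  0.3248 -0.0011]
0.0018, -0.0205, 0.0001, -0.39, 1.4, 1.92, 1
0.0011, -0.0205, -0.0, -0.39, 1.4, 1.92, 1
0.0005, -0.0206, -0.0001, -0.39, 1.4, 1.92, 1
-0.0002, -0.0206, -0.0003, -0.39, 1.4, 1.92, 1
-0.0009, -0.0206, -0.0004, -0.39, 1.4, 1.92, 1
-0.0016, -0.0205, -0.0006, -0.39, 1.4, 1.92, 1
-0.0023, -0.0204, -0.0008, -0.39, 1.4, 1.92, 1
-0.0029, -0.0203, -0.001, -0.39, 1.4, 1.92, 1
-0.0036, -0.0202, -0.0012, -0.39, 1.4, 1.92, 1
-0.0042, -0.0201, -0.0014, -0.39, 1.4, 1.92, 1
-0.0048, -0.0199, -0.0017, -0.39, 1.4, 1.92, 1
-0.0055, -0.0197, -0.002, -0.39, 1.4, 1.92, 1
-0.0061, -0.0195, -0.0022, -0.39, 1.4, 1.92, 1
-0.0067, -0.0193, -0.0025, -0.39, 1.4, 1.92, 1
-0.0072, -0.0191, -0.0028, -0.39, 1.4, 1.92, 1
-0.0078, -0.0188, -0.0031, -0.39, 1.4, 1.92, 1
```

View pics/w12.png

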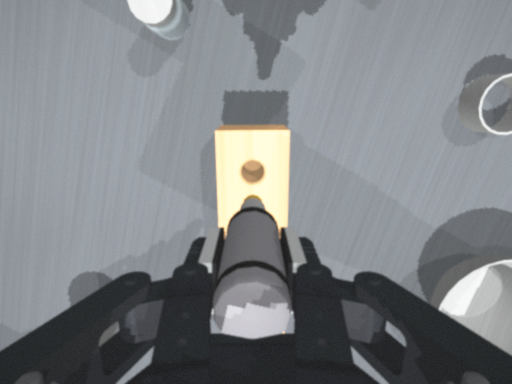

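drive_tool(steps=[0.002,-0.02,0,-0.4,1.4,1.9,1,0.001,-0.021,0,-0.4,1.4,1.9,1,0,-0.021,0,-0.4,1.4,1.9,1,0,-0.021,0,-0.4,1.4,1.9,1,-0.001,-0.021,0,-0.4,1.4,1.9,1,-0.002,-0.02,-0.001,-0.4,1.4,1.9,1,-0.002,-0.02,-0.001,-0.4,1.4,1.9,1,-0.003,-0.02,-0.001,-0.4,1.4,1.9,1])

```text
clock: 20.92
eef_pos: [0.4651, 0.038, 0.2885]
tool_rot: [0.995, -0.007, 0.098, 0.015]
ft_force: [-0.5, 1.2, -1.3]
grip_width: 0.0265
```

drive_tool(steps=[-0.004,-0.02,-0.001,-0.4,1.4,1.9,1,-0.004,-0.02,-0.001,-0.4,1.4,1.9,1,-0.005,-0.02,-0.002,-0.4,1.4,1.9,1,-0.005,-0.02,-0.002,-0.4,1.4,1.9,1,-0.006,-0.02,-0.002,-0.4,1.4,1.9,1,-0.007,-0.019,-0.002,-0.4,1.4,1.9,1,-0.007,-0.019,-0.003,-0.4,1.4,1.9,1,-0.008,-0.019,-0.003,-0.4,1.4,1.9,1])

```text
clock: 21.58
eef_pos: [0.4377, 0.2001, 0.2864]
tool_rot: [0.97, -0.139, 0.196, 0.031]
ft_force: [0.4, 0.1, -1.7]
grip_width: 0.0268
```

drive_tool(steps=[0,0,0,0,0,0,1,0,0,0,0,0,0,1])

```text
clock: 21.75
eef_pos: [0.4378, 0.2003, 0.2865]
tool_rot: [0.971, -0.137, 0.195, 0.031]
ft_force: [-0.8, -0.7, -1.7]
grip_width: 0.0266
```

```bash
python3 snap.py w13;python3 - <<'E'
from h import *;from workcell import bot
o=bot.get_obs();M=plate();p=SPOT-M[:,2]*(.1378+.04);print(p)
plan(o,p,M,5,1)
E
```

```text
21.75 [0.4378 0.2003 0.2865] [-0.8  -0.71 -1.66] 0.026648308218219056
[[ 0.886 -0.277  0.371]
 [-0.253 -0.961 -0.114]
 [ 0.388  0.008 -0.922]]
[0.43  0.276 0.351]
[0.4339471  0.23498066 0.22576464]
turn total [0.22 0.07 0.54] shift [-0.0042  0.0354 -0.0611]
-0.0073, -0.0067, 0.0101, 0.04, 0.01, 0.11, 1
-0.0073, -0.0066, 0.0101, 0.04, 0.01, 0.11, 1
-0.0073, -0.0066, 0.0101, 0.04, 0.01, 0.11, 1
-0.0073, -0.0066, 0.0101, 0.04, 0.01, 0.11, 1
-0.0073, -0.0066, 0.0102, 0.04, 0.01, 0.11, 1
```

View pics/w13.png

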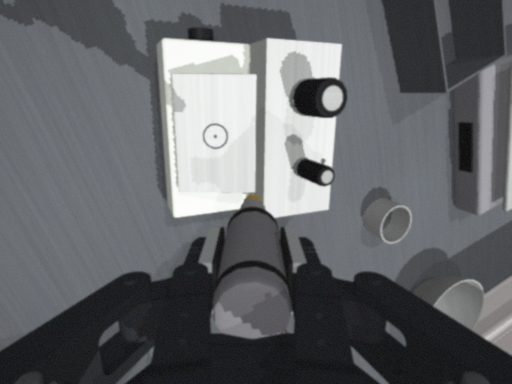

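The camera now looks square onto the plate: the ring's centre dot is at (215,136) and the tip at about (252,200).

```bash
python3 - <<'E'
from h import *;import pickle
o,m,p,d=pickle.load(open("w13.pkl","rb"))
print(onz(m,215.4,136,.062).round(4), d[136,205])
cv2.imwrite("pics/w13z.png",cv2.resize(p[110:290,170:320,::-1],None,fx=4,fy=4,interpolation=cv2.INTER_CUBIC)[:600])
M=R.from_quat(o['tool_rot']).as_matrix();t=o['eef_pos']
c,dd=ray(m,252.5,202);dt=M.T@dd;ct=M.T@(c-t);print('tip', (ct+dt*(.1378-ct[2])/dt[2]).round(4))
# plate normal from depth
P=[]
Rm=cv2.Rodrigues(np.array(m['rvec']))[0]
for v in range(90,185,3):
    for u in range(188,245,3):
        z=d[v,u]
        if z>0:
            c,r=ray(m,u,v);P.append(c+r*z)
P=np.array(P);k=P.mean(0);n=np.linalg.svd(P-k)[2][2];n*=np.sign(n[2]);print(n,plate()[:,2], 'rms',np.std((P-k)@n))
s=SPOT;print('plane height at spot', k[2]-((s-k)[:2]@n[:2])/n[2])
E
```

```text
[0.5011 0.2144 0.062 ] 0.2971977
tip [1.000e-04 1.400e-03 1.378e-01]
[-0.37045151  0.11019264  0.92229239] [ 0.37318839 -0.11125229 -0.92106099] rms 0.0007552511374746288
plane height at spot 0.0628498039883866
```

View pics/w13z.png

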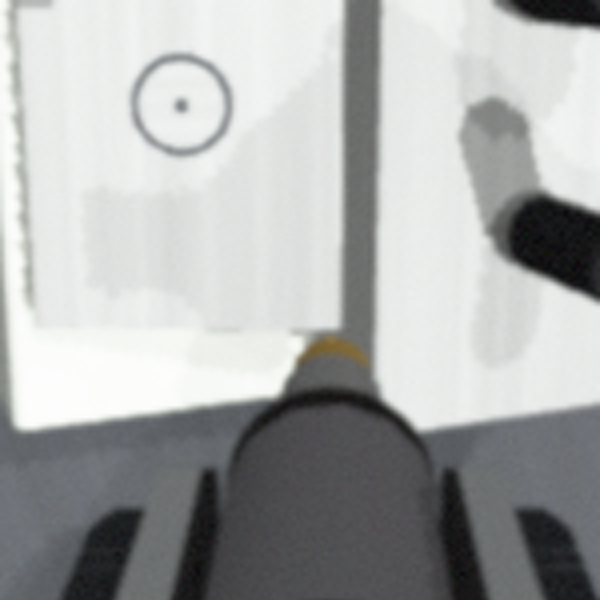

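```bash
python3 - <<'E'
from h import *;import pickle
from workcell import bot
o,m,p,d=pickle.load(open("w13.pkl","rb"))
M=R.from_quat(o['tool_rot']).as_matrix();t=o['eef_pos']
c,dd=ray(m,253.2,194.2);dt=M.T@dd;ct=M.T@(c-t);print('tip edge', (ct+dt*(.1378-ct[2])/dt[2]).round(4))
print(proj(m,[t+M@[0,y,.1378] for y in(-.007,0)]))
M=plate();S=np.array([.5007,.2148,.062]);pp=S-M[:,2]*(.1378+.012)
plan(bot.get_obs(),pp,M,6,1)
E
```

```text
tip edge [ 0.0006 -0.0043  0.1378]
[[252.38299121 190.4101756 ]
 [252.3828032  200.11683866]]
turn total [0.22 0.07 0.54] shift [ 0.0066  0.0319 -0.0869]
-0.006, -0.0055, 0.0131, 0.04, 0.01, 0.09, 1
-0.006, -0.0055, 0.0132, 0.04, 0.01, 0.09, 1
-0.006, -0.0055, 0.0132, 0.04, 0.01, 0.09, 1
-0.006, -0.0055, 0.0132, 0.04, 0.01, 0.09, 1
-0.006, -0.0054, 0.0132, 0.04, 0.01, 0.09, 1
-0.006, -0.0054, 0.0132, 0.04, 0.01, 0.09, 1
```

```bash
python3 - <<'E'
from h import *;import pickle
def pj(n,pts):
    o,m,p,d=pickle.load(open(n+".pkl","rb"));M=R.from_quat(o['tool_rot']).as_matrix();t=o['eef_pos']
    print(n,proj(m,[t+M@np.array(q) for q in pts]).round(1).tolist())
pj("w3",[(0,-.0035,.1327),(0,-.005,.1297)])
pj("w8",[(0,-.0035,.1312),(0,-.005,.1282)])
pj("w12",[(0,-.007,.1378),(0,-.0085,.1238),(0,-.014,.0583+.0375),(0,-.014,.0208),(0,.014,.0208)])
pj("w13",[(0,-.007,.1378),(0,-.0085,.1238),(0,-.014,.0583+.0375),(0,-.014,.0208),(0,.014,.0208)])
ims=[]
for n in("w3","w8","w12","w13"):
    p=pickle.load(open(n+".pkl","rb"))[2];ims.append(cv2.resize(p[180:350,205:300,::-1],None,fx=2.1,fy=3.5,interpolation=cv2.INTER_CUBIC))
cv2.imwrite("pics/cmp.png",np.hstack(ims)[:600,:800])
E
```

```text
w3 [[253.1, 197.8], [253.1, 197.1]]
w8 [[253.0, 198.5], [253.1, 197.7]]
w12 [[253.2, 191.2], [253.3, 195.3], [253.5, 201.2], [254.7, 275.0], [254.5, 345.8]]
w13 [[252.4, 190.4], [252.4, 194.5], [252.5, 200.2], [253.1, 273.3], [253.1, 344.1]]
```

View pics/cmp.png

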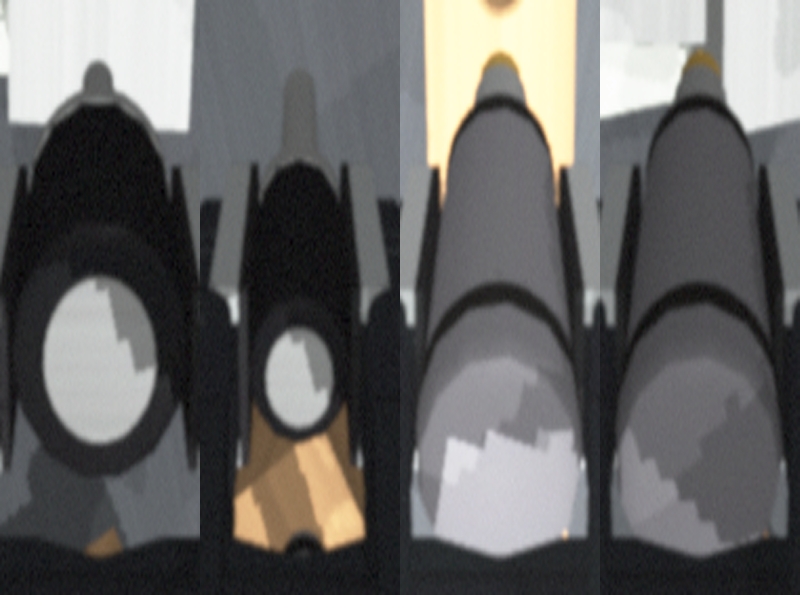

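```bash
python3 - <<'E'
from h import *;from workcell import bot
M=plate();S=np.array([.5007,.2148,.062]);pp=S-M[:,2]*(.1378+.012)-M[:,1]*.0025
plan(bot.get_obs(),pp,M,6,1)
E
```

```text
turn total [0.22 0.07 0.54] shift [ 0.0074  0.0343 -0.0869]
-0.006, -0.0059, 0.0131, 0.04, 0.01, 0.09, 1
-0.006, -0.0059, 0.0132, 0.04, 0.01, 0.09, 1
-0.006, -0.0059, 0.0132, 0.04, 0.01, 0.09, 1
-0.006, -0.0059, 0.0132, 0.04, 0.01, 0.09, 1
-0.006, -0.0059, 0.0132, 0.04, 0.01, 0.09, 1
-0.006, -0.0058, 0.0132, 0.04, 0.01, 0.09, 1
```

drive_tool(steps=[-0.006,-0.006,0.013,0,0,0.1,1,-0.006,-0.006,0.013,0,0,0.1,1,-0.006,-0.006,0.013,0,0,0.1,1,-0.006,-0.006,0.013,0.1,0,0.1,1,-0.006,-0.006,0.013,0.1,0,0.1,1,-0.006,-0.006,0.01,0,0,0,1,0,0,0,0,0,0,1,0,0,0,0,0,0,1])

```text
clock: 22.47
eef_pos: [0.4454, 0.234, 0.2046]
tool_rot: [0.97, -0.143, 0.196, 0.029]
ft_force: [-0.0, -0.0, -0.1]
grip_width: 0.0267
```

```bash
cat > chk.py <<'E'
from h import *;from workcell import bot,vision
import sys
o=bot.get_obs();M=plate();T=R.from_quat(o['tool_rot']).as_matrix()
S=np.array([.5007,.2148,.062]);e=M.T@(o['eef_pos']+T@[0,.0025,.1378]-S)
print('tip free face in plate frame (x,y,into plate) mm',(e*1e3).round(2),'angle deg',np.degrees(np.arccos(T[:,2]@M[:,2])).round(2),o['ft_force'].round(2),'axial',(o['ft_force']@M[:,2]).round(2))
plan(o,o['eef_pos']-M@[e[0],e[1],0],M,1,1)
if len(sys.argv)>1:
    m=vision.camera_model("wrist");p,d=vision.camera("wrist");q,_=vision.camera("scene")
    a=cv2.resize(p[130:330,180:330,::-1],None,fx=3,fy=3,interpolation=cv2.INTER_CUBIC);b=cv2.resize(q[120:240,270:340,::-1],None,fx=5,fy=5,interpolation=cv2.INTER_CUBIC)
    cv2.imwrite(f"pics/{sys.argv[1]}.png",np.hstack([a,b])[:, :800]);cv2.imwrite(f"pics/{sys.argv[1]}_f.png",p[:,:,::-1])
    t=o['eef_pos'];print('ring px',proj(m,[S]),'tip edge px',proj(m,[t+T@[0,.0025-.007,.1378]]))
E
python3 chk.py c1
```

```text
tip free face in plate frame (x,y,into plate) mm [  1.65   0.06 -16.3 ] angle deg 0.05 [-0.04 -0.04 -0.05] axial 0.04
turn total [ 0.05  0.01 -0.12] shift [-0.0014  0.0005 -0.0006]
-0.0017, -0.0001, 0.0, 0.05, 0.01, -0.12, 1
ring px [[250.07300136 196.2467722 ]] tip edge px [[252.34044285 193.8886313 ]]
```

View pics/c1.png

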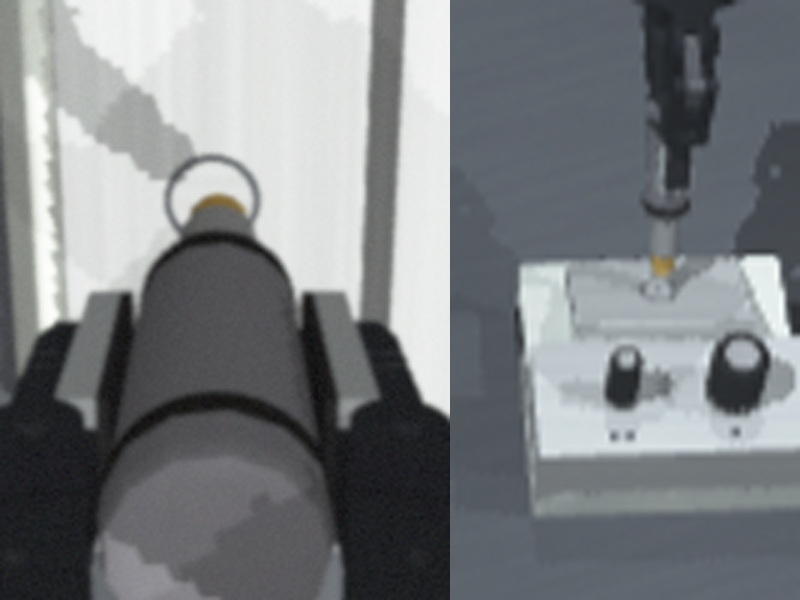

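The tip is on axis with the ring, just 1 mm to the right, and the plugs stand seated. Correcting and approaching.

drive_tool(steps=[-0.001,0,0.005,0,0,0,1,0,0,0.005,0,0,0,1,0,0,0.003,0,0,0,1,0,0,0,0,0,0,1,0,0,0,0,0,0,1])

```text
clock: 22.98
eef_pos: [0.4498, 0.234, 0.1932]
tool_rot: [0.97, -0.142, 0.197, 0.028]
ft_force: [-0.9, -0.2, -0.5]
grip_width: 0.0269
```

```bash
python3 chk.py c2
```

```text
tip free face in plate frame (x,y,into plate) mm [ 1.28 -1.61 -4.17] angle deg 0.14 [-0.89 -0.24 -0.5 ] axial 0.16
turn total [-0.11 -0.09 -0.13] shift [-0.0016 -0.0012 -0.0005]
-0.0013, 0.0016, -0.0, -0.11, -0.09, -0.13, 1
ring px [[250.58535579 203.72866681]] tip edge px [[252.41324594 193.84521397]]
```

View pics/c2.png

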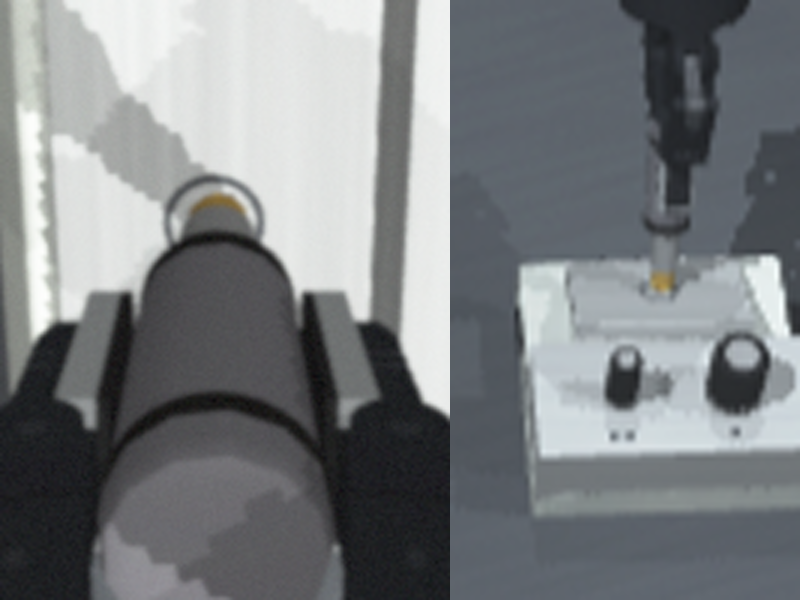

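drive_tool(steps=[-0.001,0.002,0.001,0,0,0,1,0,0,0.001,0,0,0,1,0,0,0,0,0,0,1,0,0,0,0,0,0,1])

```text
clock: 23.42
eef_pos: [0.449, 0.2323, 0.1911]
tool_rot: [0.97, -0.142, 0.198, 0.027]
ft_force: [-0.2, 0.3, -1.6]
grip_width: 0.027
```

```bash
python3 chk.py c3
```

```text
tip free face in plate frame (x,y,into plate) mm [ 0.29  0.17 -2.35] angle deg 0.16 [-0.21  0.35 -1.59] axial 1.35
turn total [-0.13 -0.1  -0.12] shift [-0.0002  0.0002 -0.0001]
-0.0003, -0.0002, -0.0, -0.13, -0.1, -0.12, 1
ring px [[251.9234742  202.22367576]] tip edge px [[252.35299569 193.89763154]]
```

View pics/c3.png

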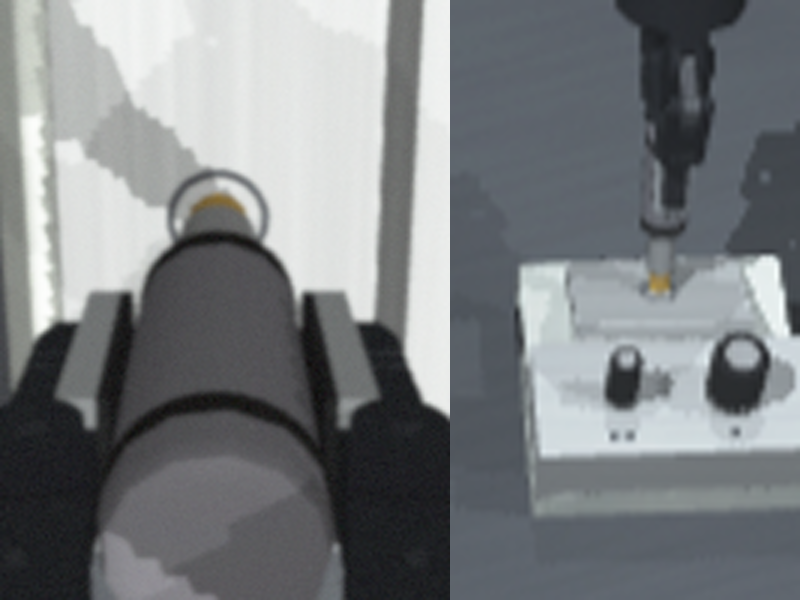

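```bash
cat > avg.py <<'E'
from h import *;from workcell import bot,vision
M=plate();F=[];P=[];A=[]
for i in range(16):
    vision.camera("wrist");o=bot.get_obs();F.append(M.T@o['ft_force']);P.append(o['eef_pos']);A.append(M.T@R.from_quat(o['tool_rot']).as_matrix()[:,2])
T=R.from_quat(o['tool_rot']).as_matrix();S=np.array([.5007,.2148,.062])
print('t',o['clock'],'F plate frame',np.mean(F,0).round(2),'+-',np.std(F,0).round(2)/4,'pos',(M.T@(np.mean(P,0)+T@[0,.0025,.1378]-S)*1e3).round(2),'tilt',np.degrees(np.mean(A,0)[:2]).round(2))
E
python3 avg.py
```

```text
t 24.3167 F plate frame [-0.43 -0.02  1.1 ] +- [0.145 0.12  0.135] pos [ 0.38  0.09 -2.39] tilt [ 0.1  -0.13]
```

drive_tool(steps=[0,0,0.002,0,0,0,1,0,0,0.002,0,0,0,1,0,0,0,0,0,0,1])

```text
clock: 24.57
eef_pos: [0.4508, 0.232, 0.1874]
tool_rot: [0.969, -0.142, 0.198, 0.027]
ft_force: [0.1, 1.0, 0.2]
grip_width: 0.0269
```

```bash
python3 avg.py
```

```text
t 25.3667 F plate frame [ 0.05 -0.07 -0.54] +- [0.105  0.145  0.1175] pos [ 0.55 -0.03  1.54] tilt [ 0.12 -0.15]
```

drive_tool(steps=[0,0,0.001,0,0,0,1,0,0,0.001,0,0,0,1,0,0,0.002,0,0,0,1,0,0,0,0,0,0,1])

```text
clock: 25.7
eef_pos: [0.4523, 0.2315, 0.1837]
tool_rot: [0.969, -0.142, 0.198, 0.027]
ft_force: [0.4, 0.8, 1.9]
grip_width: 0.0266
```

```bash
python3 avg.py; python3 chk.py c4
```

```text
t 26.5 F plate frame [ 0.45 -0.65 -1.94] +- [0.155 0.095 0.155] pos [ 0.55 -0.02  5.56] tilt [ 0.12 -0.14]
tip free face in plate frame (x,y,into plate) mm [ 0.56 -0.01  5.57] angle deg 0.19 [0.23 1.49 3.35] axial -3.17
turn total [-0.14 -0.12 -0.13] shift [-0.0005  0.0001 -0.0002]
-0.0006, 0.0, -0.0, -0.14, -0.12, -0.13, 1
ring px [[251.60112952 206.24020461]] tip edge px [[252.38965744 193.89556577]]
```

View pics/c4.png

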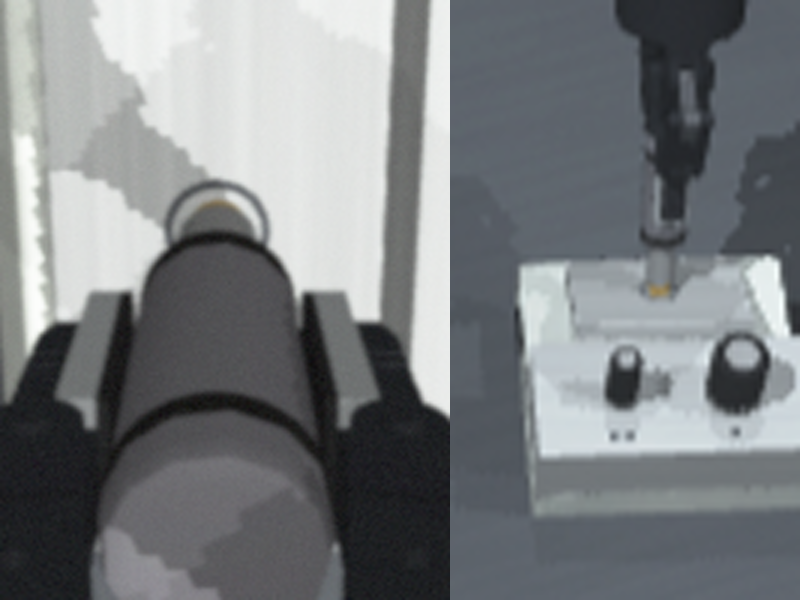

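drive_tool(steps=[0,0,0,0,0,0,1,0,0,0,0,0,0,1,0,0,0,0,0,0,1])

```text
clock: 26.85
eef_pos: [0.4522, 0.2315, 0.1839]
tool_rot: [0.969, -0.142, 0.198, 0.027]
ft_force: [1.1, 0.4, 2.2]
grip_width: 0.0266
```

```bash
python3 avg.py; python3 -c "
from workcell import job_done
print(job_done())"
```

```text
t 27.65 F plate frame [ 1.27 -0.85 -1.99] +- [0.125  0.14   0.1325] pos [0.47 0.05 5.59] tilt [ 0.11 -0.14]
the job is handed in; nothing more can be done
None
```

The thermometer check is set up, and I handed it in at about 27.7 s of the 72 s allowed; no verdict was reported.

- **Plug probes:** The thick-headed probe went into well one first, then the slim-headed one into well two. Each stopped dead at the predicted seated height (TCP 0.1577 m and 0.1562 m) as the push rose to 10–12 N. Pictures afterwards show both upright beside the right dots.
- **Surface probe:** It is held in the gripper about 0.2° off square to the plate, with its tip within about 0.5 mm of the ring's centre. The position was steady over the last second.
- **Sprung tip:** The spring force came to about 3.1 N, which means about 5.7 mm pushed in. The position reading suggests about 6 mm, and the brass tip looks about half in.

Three checks did not line up cleanly:
- **Off-centre grip:** The probe sat about 3 mm off-centre along the pads. I allowed for this when placing the tip.
- **Height offset:** Contact came about 0.5 mm earlier than the calibration predicted.
- **Sideways force:** It drifted from about 0.8 N to 1.5 N during the hold, though the tip did not move.

Nothing else on the bench was touched on purpose. I took no final overview picture of the bystanders.

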